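# Fit the photometer's filter module and hold the sample lid open

## Robot

A 6-joint arm with a two-finger parallel gripper is mounted at the origin on a cart in front of the work surface, level with it; the furniture and walls round the work are solid. World frame = base frame: x ahead of the robot, y to its left, z up, the work surface at z = 0. Lengths are in m, angles in rad, forces in N, time in s.
With the tool pointing down it reaches from about 0.375 to 0.975 m from the base axis. Payload 3.8 kg.
Tool frame: the origin (TCP) lies between the finger pads; the fingertips stand 25 mm ahead of it and the grasp point (between the pads) lies 6 mm ahead of it; z points along the fingers, y is the direction in which the jaws open and shut (so a half turn about z gives the same grasp; the last joint's range is limited). The gripper opens to 85 mm and grips with 20 to 120 N. Pads are 22 mm wide; open, the fingers measure 114 mm over their backs; the gripper's body (76 mm by 85 mm) begins 54 mm behind the grasp point. The pads swing forward as they close: fully open they stand 13 mm farther back than shut.
Start: joints at [-1.258, 0.264, 1.604, -0, 1.274, -0.037], TCP at [0.231, -0.634, 0.256] pointing down, gripper open.
Joint ranges: [-2.63, 2.63], [-0.94, 2.18], [0.31, 2.57], [-1.31, 4.45], [0, 2.66], [-2.55, 2.55]. Speed limits (rad/s): [2.57, 2.57, 3.14, 3.14, 3.14, 3.14].

## Interface

Orientations are given as a unit quaternion [w, x, y, z].
In Python, from workcell import status, imaging, env gives the robot as it stands. The module is installed in compiled form; this text tells all that it offers.
- The arm moves only by the tool move_arm, never from a script. Its argument "increments" is a list of rows, each an object with "fingers": the finger opening in m, from 0 to 0.0854; "slide": the shift along the tool's x, y, z in m, a list of three; "delta_rot": the turn, a rotation vector about the tool's x, y, z in rad, a list of three. In form: [{"fingers": fingers, "slide": [tx, ty, tz], "delta_rot": [rx, ry, rz]}, ...]. A call has 1 to 20 rows; each row is the pose to reach, as a shift and turn from the pose commanded when the call began, along the tool's axes at that moment; what a row does not reach only later rows make up. A row lasts 1/8 s, in which the tool goes at most 62.5 mm and 10.7 degrees, less where a joint would pass 70% of its speed; a pose out of reach is approached as far as the arm can. A call with a gripper value outside its range is refused whole. The fingers move at their own pace and stop on an object; "newtons" is the grip in N (left out, the last holds). Time passes only in rows, so rows that repeat a pose let the fingers close. It gives the time, the measured TCP pose, the force and the opening at its end, in the units of the state.
- status.read_state(): the state, without advancing time (a new reading comes with each control period).
- imaging.get_image(name): name is "scene" or "side" or "wrist"; returns the picture (420x560x3 uint8, red, green, blue); there is no depth.
- imaging.calibration(name): a dict with "fx", "fy", "cx", "cy" (pixels), "distortion" ([k1, k2, p1, p2, k3] as OpenCV has them; the pictures are not rectified), "cam_to_world" (4x4, takes a point from camera to world coordinates); the wrist camera has in their place "tool_from_camera" (4x4, takes a point from camera to tool coordinates, whose origin is the TCP and whose axes are the flange's). Camera axes: x right, y down, z forward; pixel columns grow to the right and rows downward; lengths in m; the calibration is good to about 2 mm. A picture is of the moment at which its call begins: read the wrist's pose just before it. calibration takes no time and is no camera call.
- env.close_job(): hands the job in, once; it reports no verdict.
The state is a dict: "clock": time; "qpos": joint angles; "joint_vel": joint speeds; "effort": joint torques, N m; "tcp_pos": TCP position; "tcp_rot": TCP orientation; "contact_force": force on the tool from outside, world axes, zero at the start; "ft_torque": the same for the moment, N m; "gripper_width": finger opening in m.
Only numpy, scipy, OpenCV 4.12 (cv2) and the standard library are available. Lean on these libraries where they do the work, as an engineer would, in place of code of your own. Each camera call takes 0.05 s, during which the arm holds its last target. There are 200 camera calls.

## Task

Get the photometer ready for loading: put the rectangular filter module (the one with the upright finger fin, not the round lamp cartridge) fully home in the instrument's socket and swing the locking lever fully shut across it. Then take the sample-chamber lid by its front tab, lift it to 60 degrees from closed and stay there holding it so that I can load the cuvettes: the lid has no stay and drops shut if let go, so finish with the gripper still holding the tab. Leave the other things on the bench where they are.

Things in the scene. Friction and masses are not known exactly. Their poses are not given: they have to be found in the camera images.
- photometer: white bench photometer, 225 x 285 x 95 mm, fixed, place and yaw vary. Origin: centre of its foot at table height; front = own -x, left = +y. Right half: deck 80 mm high (own x -115 to 100, y -140 to -7 mm) with socket and lever. Left half: sample chamber under the lid (x -66 to 100, y -6 to 140, top 95); before it a ledge only 45 mm high (x -114 to -68), so the lid tab is free below and beside
- socket (a point): centre of the mouth of the rectangular pocket in the deck, 80 mm above the table; axes as the photometer's. The pocket is 46.5 mm (x) by 34.5 mm (y), 28 mm deep, with upright walls and a flat floor
- filter_module: loose, 0.11 to 0.2 kg: aluminium block 44 (own x) x 32 (y) x 36 mm, lowest 6 mm stepped in 1.5 mm a side; on its top a black upright fin 18 (x) x 14 (y) mm, from 36 to 70 mm above the underside. Origin: centre of underside. Goes in upright, its x along the socket's x, either way round; fully home it stands on the pocket floor, shoulder 8 mm and fin top 42 mm above the deck
- lock_lever (a joint): lever angle about its upright pivot, rad: 0 = fully shut (arm along the photometer's +y, over the module's front shoulder), grows to 1.75 as it opens, counter-clockwise from above (1.57: along the photometer's -x). Starts open at 1.3 to 1.72. Stiff: stays where left, needs about 1 N at the knob. Cannot shut over a module that is not fully home
- lever_pivot (a point): the lever's pivot on the deck, at deck height (80 mm above the table), 17 mm before (-x) and 42 mm to the right (-y) of the socket centre; pivot boss radius 9 mm, 17 mm high
- lever_knob (a point): middle of the upright black knob at the lever's free end, 76 mm from the pivot, 30 mm above the deck; knob 13 mm thick, from 16 to 43 mm above the deck; the steel arm below is 10 mm wide, 10 to 16 mm above the deck
- chamber_lid (a joint): opening angle of the sample-chamber lid, rad: 0 = closed, grows as the front edge rises, 1.047 = 60 degrees, stop at 1.6. Hinge almost without friction; the lid weighs 0.2 to 0.4 kg and falls shut when let go at any angle below 80 degrees
- lid_hinge (a point): middle of the lid's hinge line at the back of the chamber, 88 mm above the table; the hinge line runs along the photometer's y
- lid_tab (a point): grip point on the lid's tab, 184 mm from the hinge line, level with it when closed (88 mm above the table). The grey tab juts 44 mm out from the middle of the lid's front edge (155 to 199 mm from the hinge line), 30 mm wide along the photometer's y, 10 mm thick; pinch it across the 30 mm from above. Axes turn with the lid; at 0 as the photometer's
- lamp_cartridge: bystander: round aluminium lamp cartridge, 42 mm across, 55 mm high with a knob on top; leave it alone. Origin: centre of its underside
- timer: bystander: square white kitchen-type timer, 66 x 66 x 44 mm. Origin: centre of its underside
- reagent_bottle: bystander: brown bottle with a black cap, 46 x 46 x 98 mm. Origin: centre of its underside
- pen: bystander: pen lying flat, 134 mm long (own y), 9 mm thick. Origin: centre of its underside
- forceps: bystander: steel forceps lying flat, 132 mm long (own y), 9 mm high. Origin: centre of its underside
- marker: bystander: marker pen lying flat, 124 mm long (own y), 13 mm thick. Origin: centre of its underside
Not all that is in view belongs to the job. What is shaped like the filter_module but blue or turquoise is not meant.

How it is judged:
By the outcome, as a careful person would: the job done as asked, in the order asked, and still so for the second after the job is handed in, while the arm keeps its last pose, push and grip.
It also fails if it takes over 64 s, if anything falls off the work surface, if the arm or the gripper's body presses on something with over 40 N, if the wrist force passes 120 N, or if a joint passes its speed limit or range.

## Working session

There is one attempt and no reset: what is moved stays moved. The work goes in short steps, Python scripts to look and compute and a tool call to move; the robot and the scene stay as the last step left them, time stands still between calls to the robot, and variables do not carry over. Pictures are saved under pics/ and viewed, on a budget of 10 in all, crops included, one or two more only if the job needs it, and the job is handed in when it is done.

Besides the shell and the picture viewer there is one more tool, called after "Emit:" as a command line: name --argument value ..., lists and objects as JSON in quotes. move_arm: Moves the arm, as the interface text tells. Its arguments: {"type":"object","properties":{"increments":{"type":"array"},"newtons":{"type":"number"}},"required":["increments"]}

```bash
mkdir -p pics
python3 - <<'E'
from workcell import status, imaging
import cv2,numpy as np
np.set_printoptions(precision=4,suppress=True)
a=[imaging.get_image(n) for n in("scene","side")]
for n,i in zip(("scene","side"),a): cv2.imwrite(f"pics/{n}0.png",cv2.resize(i[:,:,::-1],(784,588),interpolation=cv2.INTER_CUBIC))
for n in("scene","side","wrist"): print(n,imaging.calibration(n))
print(status.read_state())
E
```

```text
scene {'fx': 492.3906586399314, 'fy': 492.3906586399314, 'cx': 275.265436977642, 'cy': 211.20454863183636, 'distortion': array([-0.1054,  0.    ,  0.    ,  0.    ,  0.    ]), 'cam_to_world': array([[-0.4761, -0.5174,  0.7111, -0.5501],
       [-0.8792,  0.2982, -0.3717,  0.5091],
       [-0.0197, -0.8021, -0.5968,  1.0236],
       [ 0.    ,  0.    ,  0.    ,  1.    ]])}
side {'fx': 413.6656075368972, 'fy': 413.6656075368972, 'cx': 276.22388461398634, 'cy': 211.66465299419858, 'distortion': array([-0.0734,  0.    ,  0.    ,  0.    ,  0.    ]), 'cam_to_world': array([[ 0.9754, -0.1174,  0.1864,  0.3134],
       [-0.2201, -0.4861,  0.8457, -1.0427],
       [-0.0086, -0.866 , -0.5   ,  0.6937],
       [ 0.    ,  0.    ,  0.    ,  1.    ]])}
wrist {'fx': 328.7286878970144, 'fy': 328.7286878970144, 'cx': 279.3231937233686, 'cy': 208.40526977565952, 'distortion': array([-0.0007,  0.    ,  0.    ,  0.    ,  0.    ]), 'tool_from_camera': array([[ 0.0006, -0.9468, -0.3218,  0.0828],
       [ 1.    ,  0.001 , -0.0011,  0.0005],
       [ 0.0014, -0.3218,  0.9468, -0.1167],
       [ 0.    ,  0.    ,  0.    ,  1.    ]])}
{'clock': 0.1, 'qpos': array([-1.2579,  0.2647,  1.6053, -0.    ,  1.2737, -0.0369]), 'joint_vel': array([-0.0004, -0.0019, -0.0018, -0.0001,  0.0008, -0.0022]), 'effort': array([  0.0008, -51.6706, -36.8591,   0.    ,   0.0063,  -0.    ]), 'tcp_pos': array([ 0.2311, -0.6335,  0.2551]), 'tcp_rot': array([-0.001 ,  0.9847,  0.174 , -0.0002]), 'contact_force': array([0.2321, 0.3654, 0.6151]), 'ft_torque': array([-0.0335, -0.0223, -0.0044]), 'gripper_width': 0.08575244019396763}
```

View pics/scene0.png

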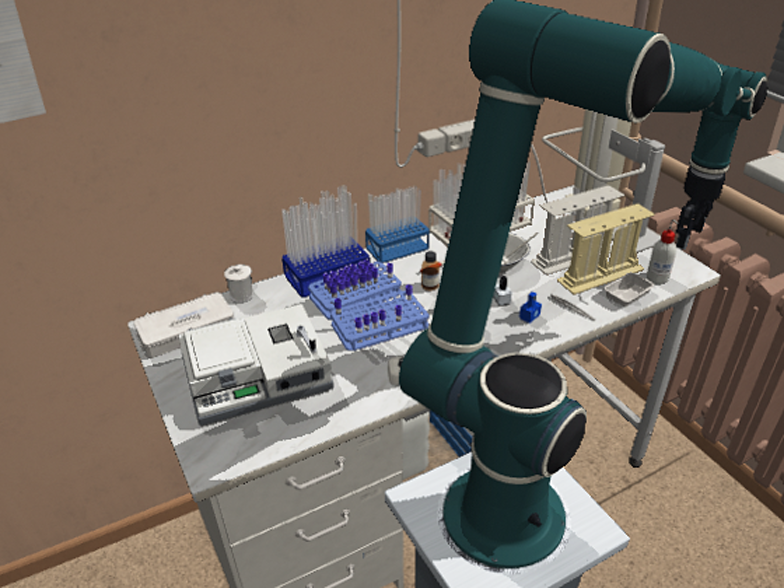

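View pics/side0.png

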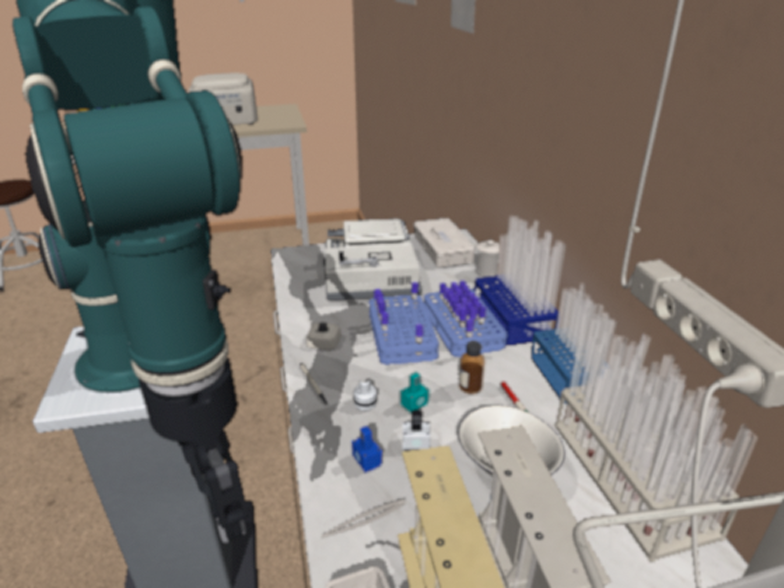

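The scene picture shows the photometer at left (socket about (281,332), lid at (220,350)) and the filter module with the black fin at about (503,290), next to the blue decoy at (530,310). In the side picture the module is at (417,432), with the turquoise decoy at (414,393), the blue one at (367,450) and the lamp cartridge at (365,393).

```bash
cat > h.py <<'E'
from workcell import status, imaging
import cv2,numpy as np
from scipy.spatial.transform import Rotation as R
np.set_printoptions(precision=4,suppress=True)
def Rq(q): return R.from_quat([q[1],q[2],q[3],q[0]])
def cam(name,st=None):
    c=imaging.calibration(name)
    K=np.array([[c['fx'],0,c['cx']],[0,c['fy'],c['cy']],[0,0,1]])
    if name=='wrist':
        T=np.eye(4);T[:3,:3]=Rq(st['tcp_rot']).as_matrix();T[:3,3]=st['tcp_pos'];T=T@c['tool_from_camera']
    else: T=c['cam_to_world']
    return K,np.array(c['distortion']),T
def ray(cm,uv):
    K,d,T=cm
    p=cv2.undistortPoints(np.array([[uv]],float),K,d)[0,0]
    v=T[:3,:3]@np.array([p[0],p[1],1]);return T[:3,3],v
def onz(cm,uv,z):
    o,v=ray(cm,uv);return o+v*(z-o[2])/v[2]
def proj(cm,P):
    K,d,T=cm
    Ti=np.linalg.inv(T);r=cv2.Rodrigues(Ti[:3,:3])[0]
    return cv2.projectPoints(np.array(P,float).reshape(-1,1,3),r,Ti[:3,3],K,d)[0][:,0]
def snap(tag):
    st=status.read_state();im=imaging.get_image('wrist')
    cv2.imwrite(f'pics/{tag}.png',im[:,:,::-1]);np.save(f'pics/{tag}.npy',dict(pos=st['tcp_pos'],rot=st['tcp_rot']),allow_pickle=True)
    return st
def cams(tag):
    d=np.load(f'pics/{tag}.npy',allow_pickle=True).item();return cam('wrist',dict(tcp_pos=d['pos'],tcp_rot=d['rot']))
def delta(pos,Rm):
    "slide and delta_rot from the present pose to the wanted TCP pose"
    st=status.read_state();R0=Rq(st['tcp_rot'])
    return R0.inv().apply(np.array(pos)-st['tcp_pos']),(R0.inv()*Rm).as_rotvec(),st
def down(yaw):
    "tool z down, tool x at yaw in the world"
    return R.from_euler('z',yaw)*R.from_euler('x',np.pi)
E
python3 - <<'E'
from h import *
s=cam('scene');d=cam('side');k=560/784
for n,c,uv,z in [('mod top sc',s,(503,290),.036),('fin top sc',s,(503,278),.07),('fin top sd',d,(417,413),.07),('mod sd',d,(417,430),.036),('socket sc',s,(281,332),.08),('lid fl',s,(186,378),.095),('lid bl',s,(183,334),.095),('lid br',s,(247,318),.095),('lid fr',s,(260,362),.095),('knob',s,(312,343),.12)]:
    print(n,onz(c,(uv[0]*k,uv[1]*k),z))
st=status.read_state();print(Rq(st['tcp_rot']).as_matrix())
E
```

```text
mod top sc [ 0.5045 -0.3638  0.036 ]
fin top sc [ 0.5077 -0.3627  0.07  ]
fin top sd [ 0.5109 -0.3633  0.07  ]
mod sd [ 0.5108 -0.366   0.036 ]
socket sc [0.5712 0.1792 0.08  ]
lid fl [0.5134 0.4029 0.095 ]
lid bl [0.6518 0.3714 0.095 ]
lid br [0.6355 0.232  0.095 ]
lid fr [0.4855 0.2568 0.095 ]
knob [0.4597 0.1512 0.12  ]
[[ 0.9394  0.3427 -0.0007]
 [ 0.3427 -0.9394  0.0019]
 [ 0.0001 -0.0021 -1.    ]]
```

Emit:
move_arm --increments '[{"fingers": 0.085,"slide": [0.353,-0.158,0.03],"delta_rot": [0,0,0]},{"fingers": 0.085,"slide": [0.353,-0.158,0.03],"delta_rot": [0,0,0]},{"fingers": 0.085,"slide": [0.353,-0.158,0.03],"delta_rot": [0,0,0]},{"fingers": 0.085,"slide": [0.353,-0.158,0.03],"delta_rot": [0,0,0]},{"fingers": 0.085,"slide": [0.353,-0.158,0.03],"delta_rot": [0,0,0]},{"fingers": 0.085,"slide": [0.353,-0.158,0.03],"delta_rot": [0,0,0]},{"fingers": 0.085,"slide": [0.353,-0.158,0.055],"delta_rot": [0,0,0]},{"fingers": 0.085,"slide": [0.353,-0.158,0.055],"delta_rot": [0,0,0]},{"fingers": 0.085,"slide": [0.353,-0.158,0.055],"delta_rot": [0,0,0]},{"fingers": 0.085,"slide": [0.353,-0.158,0.055],"delta_rot": [0,0,0]}]'

```text
clock: 1.35
tcp_pos: [0.5085, -0.3661, 0.2025]
tcp_rot: [0.001, 0.985, 0.173, 0.0]
contact_force: [0.9, -0.3, -0.9]
gripper_width: 0.0847
```

```bash
python3 -c "
from h import *
st=snap('w1');print(st['clock'],st['tcp_pos'],Rq(st['tcp_rot']).as_matrix())"
```

```text
1.35 [ 0.5085 -0.3661  0.2025] [[ 0.94    0.3412  0.0012]
 [ 0.3412 -0.94   -0.0012]
 [ 0.0007  0.0015 -1.    ]]
```

View pics/w1.png

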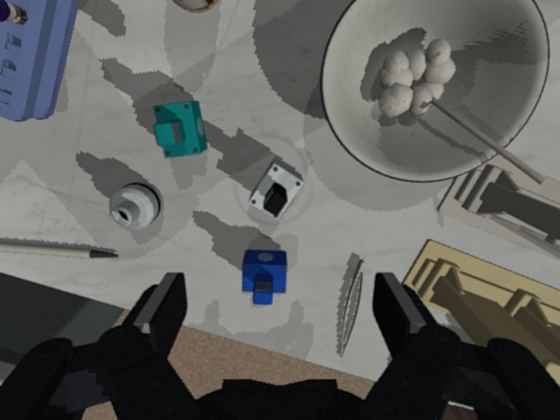

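The wrist picture shows the module (aluminium, black fin) at (277,190), turned about 30 degrees; the blue decoy is at (264,275), the turquoise at (180,130), and the lamp cartridge at (134,207). I'll zoom in for the corners.

```bash
python3 -c "
import cv2
i=cv2.imread('pics/w1.png')[140:240,220:340];cv2.imwrite('pics/w1c.png',cv2.resize(i,None,fx=6,fy=6,interpolation=cv2.INTER_CUBIC))"
```

```text
(no output)
```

View pics/w1c.png

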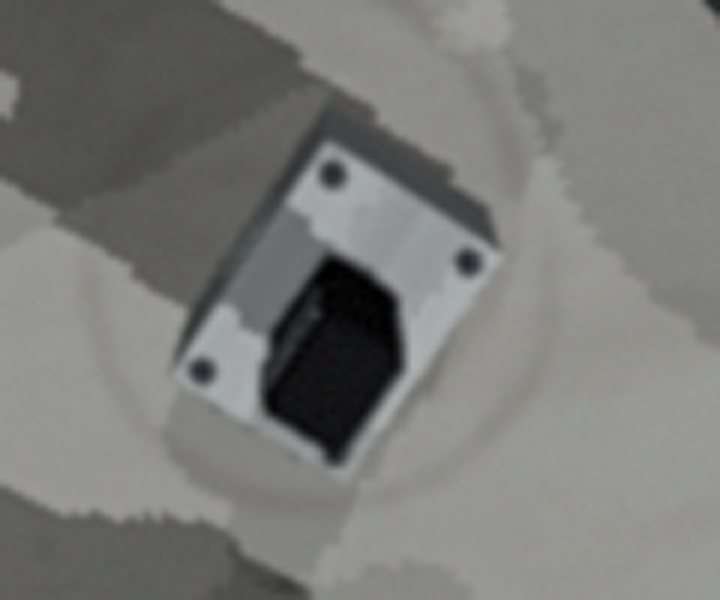

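Run:
```python
from h import *
c=cams('w1')
P=np.array([onz(c,(220+(u-3)/6,140+(v-3)/6),.036) for u,v in [(327,143),(500,252),(345,478),(175,374)]])
print(P);m=P.mean(0);e=[np.linalg.norm(P[i]-P[(i+1)%4]) for i in range(4)];print(m,e)
x=(P[2]-P[1])+(P[3]-P[0]);y=np.arctan2(x[1],x[0]);print('yaw',y,np.degrees(y))
st=status.read_state()
for yy in (y,y+np.pi):
    s,r,_=delta([m[0],m[1],.12],down(yy));print(yy,s,r)
print(st['qpos'])
```

```text
[[ 0.5335 -0.3526  0.036 ]
 [ 0.5269 -0.382   0.036 ]
 [ 0.4856 -0.3726  0.036 ]
 [ 0.4926 -0.3429  0.036 ]]
[ 0.5097 -0.3625  0.036 ] [np.float64(0.030173203095538226), np.float64(0.042355312968971805), np.float64(0.030549173056809487), np.float64(0.04200598593153127)]
yaw 2.9133785057030357 166.9242925009144
2.9133785057030357 [ 0.0022 -0.0031  0.0825] [ 0.0016  0.0017 -2.5653]
6.054971159292829 [ 0.0022 -0.0031  0.0825] [ 0.0013 -0.0012  0.5763]
[-0.6636  0.2104  1.7711 -0.0002  1.1583  0.5591]
```

Emit:
move_arm --increments '[{"fingers": 0.05,"slide": [0.002,-0.003,0.04],"delta_rot": [0,0,0.576]},{"fingers": 0.05,"slide": [0.002,-0.003,0.08],"delta_rot": [0,0,0.576]},{"fingers": 0.05,"slide": [0.002,-0.003,0.08],"delta_rot": [0,0,0.576]},{"fingers": 0.05,"slide": [0.002,-0.003,0.08],"delta_rot": [0,0,0.576]},{"fingers": 0.05,"slide": [0.002,-0.003,0.08],"delta_rot": [0,0,0.576]},{"fingers": 0.05,"slide": [0.002,-0.003,0.08],"delta_rot": [0,0,0.576]}]'

```text
clock: 2.15
tcp_pos: [0.5101, -0.3619, 0.1225]
tcp_rot: [0.001, 0.994, -0.112, 0.001]
contact_force: [0.2, 1.0, -0.1]
gripper_width: 0.0497
```

Run:
```python
from h import *
st=snap('w2');print(st['clock'],st['tcp_pos'],Rq(st['tcp_rot']).as_matrix(),st['gripper_width'])
s,r,_=delta([.5097,-.3625,.066],down(-.228));print(s,r)
c=cams('w2');Rm=R.from_euler('z',-.228).as_matrix()
pr=proj(c,[Rm@[a*.022,b*.016,0]+[.5097,-.3625,.036] for a,b in[(1,1),(1,-1),(-1,-1),(-1,1)]])
pf=proj(c,[Rm@[a*.009,b*.007,0]+[.5097,-.3625,.070] for a,b in[(1,1),(1,-1),(-1,-1),(-1,1)]])
i=cv2.imread('pics/w2.png')
i=i.copy()
x0,y0=(pr.mean(0)-[70,60]).astype(int);j=cv2.resize(i[y0:y0+120,x0:x0+140],None,fx=5,fy=5,interpolation=cv2.INTER_CUBIC)
for p,col in((pr,(0,0,255)),(pf,(0,255,0))): cv2.polylines(j,[((p-[x0,y0])*5+2).astype(int)],True,col,1)
cv2.imwrite('pics/w2c.png',j)
```

```text
2.15 [ 0.5101 -0.3619  0.1225] [[ 0.9748 -0.223   0.0016]
 [-0.223  -0.9748 -0.0012]
 [ 0.0018  0.0008 -1.    ]] 0.04971312191165587
[-0.0003  0.0008  0.0563] [ 0.0007 -0.0016  0.0029]
```

View pics/w2c.png

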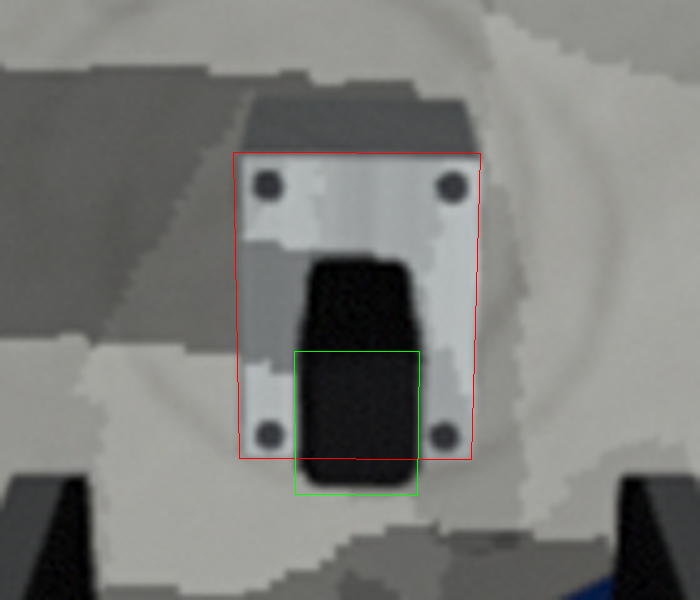

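The overlay matches the block outline and fin top within about 1 mm (fin top around (358,420) in the crop), so I'll grasp it.

Emit:
move_arm --increments '[{"fingers": 0.05,"slide": [0,0.001,0.03],"delta_rot": [0,0,0.003]},{"fingers": 0.05,"slide": [0,0.001,0.056],"delta_rot": [0,0,0.003]},{"fingers": 0.05,"slide": [0,0.001,0.056],"delta_rot": [0,0,0.003]},{"fingers": 0.01,"slide": [0,0.001,0.056],"delta_rot": [0,0,0.003]},{"fingers": 0.01,"slide": [0,0.001,0.056],"delta_rot": [0,0,0.003]},{"fingers": 0.01,"slide": [0,0.001,0.056],"delta_rot": [0,0,0.003]},{"fingers": 0.01,"slide": [0,0.001,0.056],"delta_rot": [0,0,0.003]},{"fingers": 0.01,"slide": [0,0.001,0.056],"delta_rot": [0,0,0.003]},{"fingers": 0.01,"slide": [0,0.001,0.03],"delta_rot": [0,0,0.003]},{"fingers": 0.01,"slide": [0,0.001,-0.02],"delta_rot": [0,0,0.003]},{"fingers": 0.01,"slide": [0,0.001,-0.08],"delta_rot": [0,0,0.003]},{"fingers": 0.01,"slide": [0,0.001,-0.13],"delta_rot": [0,0,0.003]},{"fingers": 0.01,"slide": [0,0.001,-0.13],"delta_rot": [0,0,0.003]}]' --newtons 60

```text
clock: 3.82
tcp_pos: [0.5118, -0.3641, 0.2576]
tcp_rot: [0.003, 0.993, -0.114, 0.005]
contact_force: [-0.6, 0.1, -1.0]
gripper_width: 0.0129
```

Emit:
move_arm --increments '[{"fingers": 0.01,"slide": [-0.01,-0.05,-0.045],"delta_rot": [0,0,-0.04]},{"fingers": 0.01,"slide": [-0.023,-0.105,-0.045],"delta_rot": [0,0,-0.04]},{"fingers": 0.01,"slide": [-0.035,-0.16,-0.045],"delta_rot": [0,0,-0.04]},{"fingers": 0.01,"slide": [-0.047,-0.215,-0.045],"delta_rot": [0,0,-0.04]},{"fingers": 0.01,"slide": [-0.06,-0.27,-0.045],"delta_rot": [0,0,-0.04]},{"fingers": 0.01,"slide": [-0.072,-0.325,-0.045],"delta_rot": [0,0,-0.04]},{"fingers": 0.01,"slide": [-0.084,-0.38,-0.045],"delta_rot": [0,0,-0.04]},{"fingers": 0.01,"slide": [-0.096,-0.435,-0.045],"delta_rot": [0,0,-0.04]},{"fingers": 0.01,"slide": [-0.108,-0.49,-0.045],"delta_rot": [0,0,-0.04]},{"fingers": 0.01,"slide": [-0.12,-0.545,-0.045],"delta_rot": [0,0,-0.04]},{"fingers": 0.01,"slide": [-0.13,-0.59,-0.045],"delta_rot": [0,0,-0.04]},{"fingers": 0.01,"slide": [-0.13,-0.59,-0.045],"delta_rot": [0,0,-0.04]},{"fingers": 0.01,"slide": [-0.13,-0.59,-0.045],"delta_rot": [0,0,-0.04]},{"fingers": 0.01,"slide": [-0.13,-0.59,-0.045],"delta_rot": [0,0,-0.04]}]'

```text
clock: 5.58
tcp_pos: [0.5166, 0.2406, 0.2954]
tcp_rot: [0.001, 0.995, -0.095, -0.001]
contact_force: [0.1, 0.1, -1.4]
gripper_width: 0.0127
```

```bash
python3 -c "
from h import *
st=snap('w3');print(st['clock'],st['tcp_pos'],st['tcp_rot'],st['qpos'])
i=cv2.imread('pics/w3.png');cv2.imwrite('pics/w3b.png',cv2.resize(i,(784,588),interpolation=cv2.INTER_CUBIC))"
```

```text
5.575 [0.5166 0.2406 0.2954] [ 0.0005  0.9955 -0.0951 -0.0006] [ 0.3924  0.0442  1.7835 -0.0004  1.3156  2.1538]
```

View pics/w3b.png

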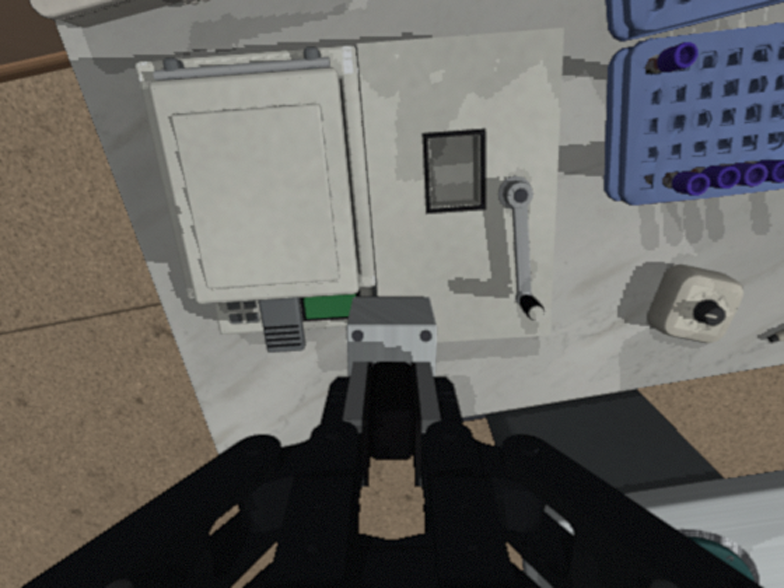

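The picture (784-scale) shows the empty socket, with corners around (423,133), (485,129), (486,209) and (428,213). The lever pivot is at (517,193), the open lever's knob top at (535,310), and the lid tab end at about (266..305,350). The module is held straight.

Run:
```python
from h import *
c=cams('w3');k=560/784
g=lambda u,v,z:onz(c,((u+.5)*k-.5,(v+.5)*k-.5),z)
S=np.array([g(*p,.08) for p in[(424,134),(485,130),(486,209),(428,212)]])
print(S[:,:2],[np.linalg.norm(S[i]-S[(i+1)%4]) for i in range(4)],S.mean(0))
f=lambda a:np.degrees(np.arctan2(a[1],a[0]))
print('yaw socket',f(S[0]-S[3]),f(S[1]-S[2]),'y:',f(S[0]-S[1])-90,f(S[3]-S[2])-90)
print('deck right edge',f(g(563,28,.08)-g(551,333,.08)),'lid front', f(g(192,300,.095)-g(355,293,.095))-90)
L=g(345,73,.095),g(355,293,.095),g(192,300,.095),g(152,78,.095);print('lid',L)
print('pivot',g(517,193,.097),'knob',g(534,308,.12),'tab end',g(266,352,.093),g(305,349,.093))
# grey edges refine: fine crop of socket
i=cv2.imread('pics/w3.png')[80:165,285:365];cv2.imwrite('pics/w3c.png',cv2.resize(i,None,fx=7,fy=7,interpolation=cv2.INTER_CUBIC))
```

```text
[[0.5945 0.2025]
 [0.5892 0.1613]
 [0.5358 0.1672]
 [0.5415 0.2085]] [np.float64(0.041541248075761074), np.float64(0.053698465746811766), np.float64(0.04165889024437859), np.float64(0.05326003595004568)] [0.5652 0.1849 0.08  ]
yaw socket -6.462316334964393 -6.346217249309894 y: -7.319358796671736 -7.9199090738868705
deck right edge -6.525551807496949 lid front -8.284425520009691
lid (array([0.6396, 0.2461, 0.095 ]), array([0.496 , 0.2711, 0.095 ]), array([0.5133, 0.3895, 0.095 ]), array([0.6597, 0.3658, 0.095 ]))
pivot [0.5457 0.1483 0.097 ] knob [0.4706 0.1504 0.12  ] tab end [0.4615 0.3486 0.093 ] [0.4583 0.3186 0.093 ]
```

View pics/w3c.png

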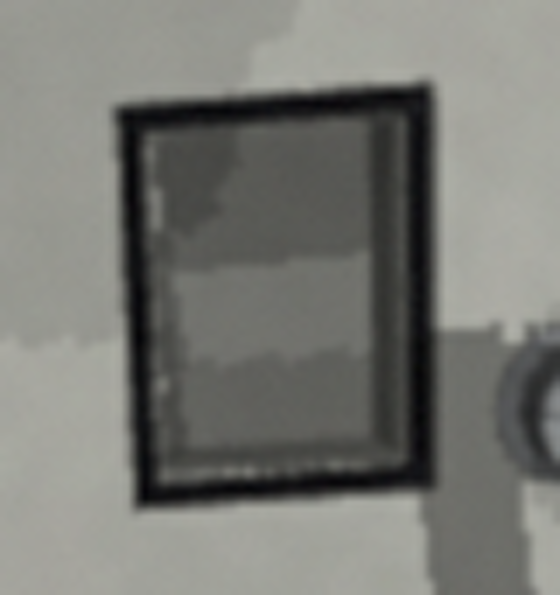

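Run:
```python
from h import *
from scipy.optimize import least_squares
c=cams('w3')
pc=lambda q:[(285+(u-3)/7,80+(v-3)/7) for u,v in q]
inn=pc([(143,128),(411,107),(408,468),(158,482)]);out=pc([(117,106),(432,86),(433,487),(138,505)])
def pts(p,a,b,z=.08):
    Rm=R.from_euler('z',p[2]).as_matrix();return [Rm@[sx*a,sy*b,0]+[p[0],p[1],z] for sx,sy in((1,1),(1,-1),(-1,-1),(-1,1))]
r=lambda p:np.r_[(proj(c,pts(p,.02325,.01725))-inn).ravel(),(proj(c,pts(p,.02325+p[3],.01725+p[3]))-out).ravel()]
s=least_squares(r,[.565,.185,-.12,.003]);print(s.x,np.degrees(s.x[2]),np.abs(s.fun).max(),s.cost);print(s.fun.round(2))
p=s.x;Rm=R.from_euler('z',p[2]).as_matrix()
k=560/784
print('pivot pred px',(proj(c,[Rm@[-.017,-.042,.017]+[p[0],p[1],.08]])[0])/k,'knob ang:')
for q in (1.3,1.4,1.5,1.57,1.65,1.72): print(q,proj(c,[Rm@[-.017-.076*np.sin(q),-.042+.076*np.cos(q),.043]+[p[0],p[1],.08]])[0]/k)
# pose in the scene camera, held module: fin/top corners in w3
d=np.load('pics/w3.npy',allow_pickle=True).item();T=Rq(d['rot'])
# predicted module corner pixels if module origin is at tool z .066, aligned
P=[d['pos']+T.apply([a,b,.066-.036]) for a,b in((.022,.016),(.022,-.016),(-.022,-.016),(-.022,.016))]
Pb=[d['pos']+T.apply([a,b,.066-.006]) for a,b in((.022,.016),(.022,-.016))]
print(proj(c,P)/k,proj(c,Pb)/k)
```

```text
[ 0.5658  0.1856 -0.124   0.004 ] -7.1073710760254265 1.4293825316002255 4.435988526735873
[ 1.03  0.93 -1.19  1.43 -0.57 -1.21  0.72 -0.93  0.38 -0.05  0.01 -0.3
 -0.13 -0.17 -0.25  0.04]
pivot pred px [520.4693 195.1329] knob ang:
1.3 [497.7483 311.9326]
1.4 [508.7415 313.5517]
1.5 [519.9266 314.1265]
1.57 [527.8245 313.9056]
1.65 [536.8765 313.0256]
1.72 [544.7865 311.7085]
[[436.5442 322.4277]
 [343.6714 322.339 ]
 [347.4904 430.7694]
 [432.7323 430.8651]] [[429.7057 293.9621]
 [350.9387 293.8903]]
```

Run:
```python
from h import *
s,r,_=delta([.5658,.1856,.175],down(-.124));print(s,r)
```

```text
[0.0586 0.0446 0.1208] [ 0.0007  0.0007 -0.0668]
```

Emit:
move_arm --increments '[{"fingers": 0.01,"slide": [0.0586,0.0446,0.03],"delta_rot": [0,0,-0.067]},{"fingers": 0.01,"slide": [0.0586,0.0446,0.06],"delta_rot": [0,0,-0.067]},{"fingers": 0.01,"slide": [0.0586,0.0446,0.1],"delta_rot": [0,0,-0.067]},{"fingers": 0.01,"slide": [0.0586,0.0446,0.121],"delta_rot": [0,0,-0.067]},{"fingers": 0.01,"slide": [0.0586,0.0446,0.121],"delta_rot": [0,0,-0.067]},{"fingers": 0.01,"slide": [0.0586,0.0446,0.121],"delta_rot": [0,0,-0.067]}]'

```text
clock: 6.38
tcp_pos: [0.5669, 0.1867, 0.1766]
tcp_rot: [-0.0, 0.998, -0.062, 0.001]
contact_force: [0.6, -0.5, -1.5]
gripper_width: 0.0129
```

Run:
```python
from h import *
st=snap('w4');print(st['clock'],st['tcp_pos'],Rq(st['tcp_rot']).as_euler('xyz'))
i=cv2.imread('pics/w4.png')[70:280,140:420];cv2.imwrite('pics/w4c.png',cv2.resize(i,None,fx=2.8,fy=2.8,interpolation=cv2.INTER_CUBIC))
```

```text
6.375 [0.5669 0.1867 0.1766] [-3.1408 -0.0018 -0.1231]
```

View pics/w4c.png

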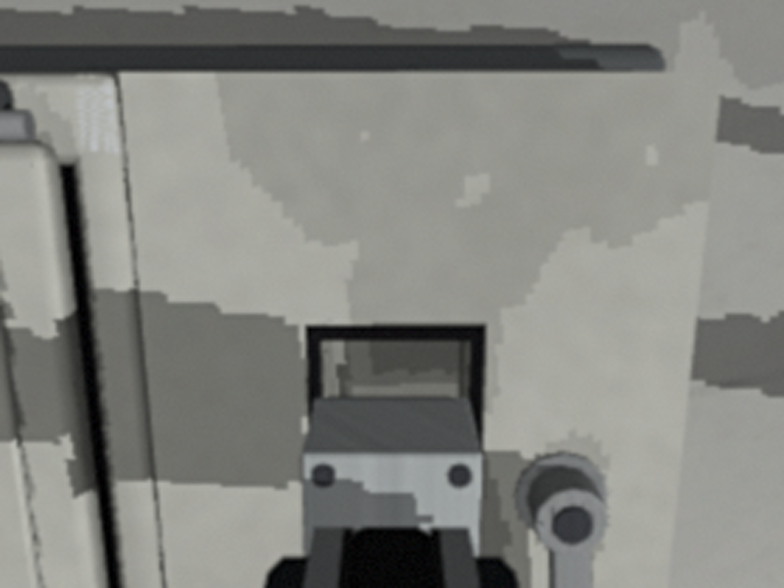

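Run:
```python
from h import *
c=cams('w4');d=np.load('pics/w4.npy',allow_pickle=True).item()
g=lambda u,v,z:onz(c,(140+(u+.5)/2.8-.5,70+(v+.5)/2.8-.5),z)
Rm=R.from_euler('z',-.1235).as_matrix().T
zu=d['pos'][2]-.0665
loc=lambda P:(Rm@(P-d['pos']))*1000
for n,u,v,z in[('in L',320,340,.08),('in R',471,339,.08),('out L',306,326,.08),('out R',485,325,.08),('mod top L',303,452,zu+.036),('mod top R',480,452,zu+.036),('bot L',312,400,zu+.006),('bot R',473,400,zu+.006)]: print(n,loc(g(u,v,z)))
```

```text
in L [ 22.8832  16.8967 -96.6217]
in R [ 23.1888 -19.4214 -96.6217]
out L [ 26.3546  20.1665 -96.6217]
out R [ 26.6666 -22.6698 -96.6217]
mod top L [ 21.3469  14.9261 -30.5   ]
mod top R [ 21.4018 -15.7053 -30.5   ]
bot L [ 20.3126  15.8882 -60.5   ]
bot R [ 20.3678 -17.0025 -60.5   ]
```

Emit:
move_arm --increments '[{"fingers": 0.01,"slide": [0.0004,0.0008,0.01],"delta_rot": [0,0,0]},{"fingers": 0.01,"slide": [0.0004,0.0008,0.022],"delta_rot": [0,0,0]},{"fingers": 0.01,"slide": [0.0004,0.0008,0.029],"delta_rot": [0,0,0]},{"fingers": 0.01,"slide": [0.0004,0.0008,0.034],"delta_rot": [0,0,0]},{"fingers": 0.01,"slide": [0.0004,0.0008,0.037],"delta_rot": [0,0,0]},{"fingers": 0.01,"slide": [0.0004,0.0008,0.037],"delta_rot": [0,0,0]}]'

```text
clock: 7.18
tcp_pos: [0.5673, 0.1863, 0.1409]
tcp_rot: [-0.0, 0.998, -0.061, 0.001]
contact_force: [-3.4, -1.7, 11.4]
gripper_width: 0.0133
```

Run:
```python
from h import *
st=status.read_state();T=Rq(st['tcp_rot'])
print(st['clock'],T.inv().apply(st['contact_force']),T.inv().apply(st['ft_torque']),T.as_euler('xyz'))
```

```text
7.175 [ -3.1791   2.1316 -11.3902] [-0.4886 -1.0054 -0.0291] [-3.1413 -0.0017 -0.1219]
```

Emit:
move_arm --increments '[{"fingers": 0.01,"slide": [0.0,0.0,-0.001],"delta_rot": [0,0,0]},{"fingers": 0.01,"slide": [0.001,0.0,-0.001],"delta_rot": [0,0,0]},{"fingers": 0.01,"slide": [0.001,0.0,0.002],"delta_rot": [0,0,0]},{"fingers": 0.01,"slide": [0.001,0.0,0.002],"delta_rot": [0,0,0]}]'

```text
clock: 7.68
tcp_pos: [0.5692, 0.1862, 0.1398]
tcp_rot: [-0.0, 0.998, -0.061, 0.002]
contact_force: [-1.8, -2.6, 12.6]
gripper_width: 0.013
```

```bash
cat > f.py <<'E'
from h import *
st=status.read_state();T=Rq(st['tcp_rot'])
print(st['clock'],st['tcp_pos'],T.inv().apply(st['contact_force']),T.inv().apply(st['ft_torque']),T.as_euler('xyz'),st['gripper_width'])
E
python3 f.py
```

```text
7.675 [0.5692 0.1862 0.1398] [ -1.4031   2.771  -12.6303] [-0.5041 -0.8211 -0.071 ] [-3.1409 -0.004  -0.1217] 0.012999481333332126
```

Emit:
move_arm --increments '[{"fingers": 0.01,"slide": [0.0,0.0,-0.001],"delta_rot": [0,0,0]},{"fingers": 0.01,"slide": [0.0,0.001,-0.001],"delta_rot": [0,0,0]},{"fingers": 0.01,"slide": [0.0,0.001,0.001],"delta_rot": [0,0,0]},{"fingers": 0.01,"slide": [0.0,0.001,0.001],"delta_rot": [0,0,0]}]'

```text
clock: 8.18
tcp_pos: [0.5697, 0.1858, 0.1394]
tcp_rot: [-0.001, 0.998, -0.061, 0.003]
contact_force: [-1.7, -1.0, 13.9]
gripper_width: 0.0129
```

```bash
python3 f.py
python3 - <<'E'
from h import *
st=snap('w5')
i=cv2.imread('pics/w5.png')[100:290,160:400];cv2.imwrite('pics/w5c.png',cv2.resize(i,None,fx=3,fy=3,interpolation=cv2.INTER_CUBIC))
E
```

```text
8.175 [0.5697 0.1858 0.1394] [ -1.5181   1.1773 -13.9563] [-0.2736 -0.7882 -0.0147] [-3.1394 -0.0053 -0.1221] 0.012865363844735713
```

View pics/w5c.png

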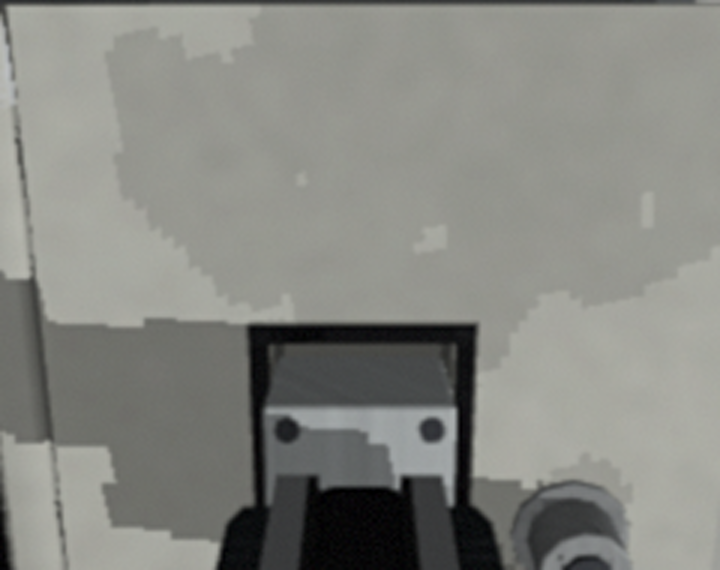

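Run:
```python
from h import *
c=cams('w5');d=np.load('pics/w5.npy',allow_pickle=True).item()
g=lambda u,v,z:onz(c,(160+(u+.5)/3-.5,100+(v+.5)/3-.5),z)
Rm=R.from_euler('z',-.1235).as_matrix().T
zu=d['pos'][2]-.0665;print(zu)
loc=lambda P:(Rm@(P-d['pos']))*1000
for n,u,v,z in[('in L',268,343,.08),('in R',458,342,.08),('out L',249,325,.08),('out R',476,325,.08),('mod top L',264,405,zu+.036),('mod top R',457,405,zu+.036),('deck L',276,346,.08),('deck R',451,346,.08)]: print(n,loc(g(u,v,z)))
```

```text
0.07294646637245547
in L [ 19.9502  17.1262 -59.4465]
in R [ 20.265  -18.947  -59.4465]
out L [ 23.5436  20.6165 -59.4465]
out R [ 23.6757 -22.2267 -59.4465]
mod top L [ 19.5246  15.1621 -30.5   ]
mod top R [ 19.6303 -16.1427 -30.5   ]
deck L [ 19.35    15.621  -59.4465]
deck R [ 19.455  -17.6445 -59.4465]
```

Emit:
move_arm --increments '[{"fingers": 0.01,"slide": [0.0,0.0,-0.005],"delta_rot": [0,0,0]},{"fingers": 0.01,"slide": [-0.001,0.0,-0.005],"delta_rot": [0,0,0]},{"fingers": 0.01,"slide": [-0.001,0.0,-0.005],"delta_rot": [0,0,0]},{"fingers": 0.01,"slide": [-0.001,0.0,-0.001],"delta_rot": [0,0,0]},{"fingers": 0.01,"slide": [-0.001,0.0,0.002],"delta_rot": [0,0,0]},{"fingers": 0.01,"slide": [-0.001,0.0,0.002],"delta_rot": [0,0,0]}]'

```text
clock: 8.98
tcp_pos: [0.5703, 0.1855, 0.1387]
tcp_rot: [-0.001, 0.998, -0.061, 0.004]
contact_force: [2.8, -3.6, 19.6]
gripper_width: 0.0129
```

```bash
python3 f.py
```

```text
8.975 [0.5703 0.1855 0.1387] [  3.4051   3.1698 -19.5727] [-0.7135 -0.1351 -0.0031] [-3.1396 -0.0087 -0.1218] 0.01293874705562398
```

Emit:
move_arm --increments '[{"fingers": 0.01,"slide": [0.0,0.0,-0.01],"delta_rot": [0,0,0]},{"fingers": 0.01,"slide": [0.0,0.0,-0.018],"delta_rot": [0,0,0]},{"fingers": 0.01,"slide": [0.0,0.0,-0.018],"delta_rot": [0,0,0]},{"fingers": 0.01,"slide": [0.0,0.0,-0.018],"delta_rot": [0,0,0]},{"fingers": 0.01,"slide": [0.0,0.0,-0.018],"delta_rot": [0,0,0]}]'

```text
clock: 9.6
tcp_pos: [0.5654, 0.1852, 0.1503]
tcp_rot: [0.0, 0.998, -0.061, -0.001]
contact_force: [-0.7, -0.1, -1.9]
gripper_width: 0.013
```

```bash
python3 f.py
python3 - <<'E'
from h import *
st=snap('w6')
i=cv2.imread('pics/w6.png')[130:270,180:380];cv2.imwrite('pics/w6c.png',cv2.resize(i,None,fx=4,fy=4,interpolation=cv2.INTER_CUBIC))
E
```

```text
9.6 [0.5654 0.1852 0.1503] [-0.7205  0.1829  1.9211] [-0.0129  0.0217  0.0477] [ 3.1409  0.0019 -0.1221] 0.012963681593299291
```

View pics/w6c.png

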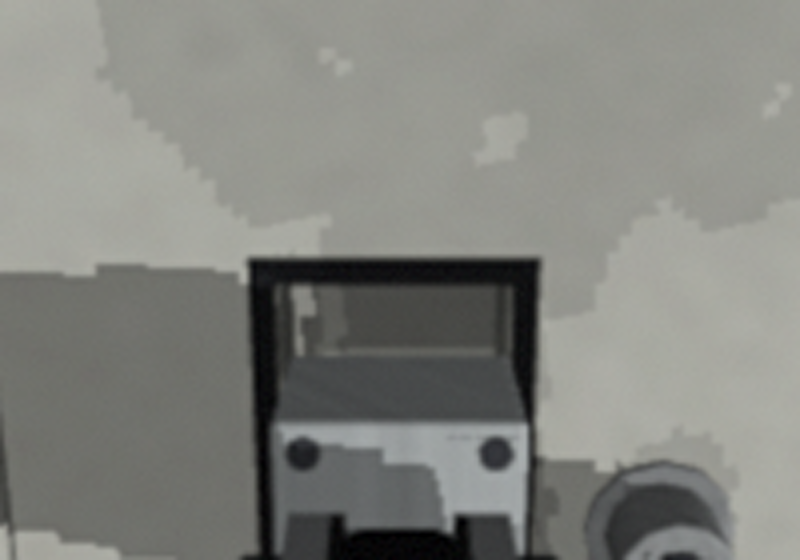

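```bash
cat > m.py <<'E'
from h import *
c=cams('w6');d=np.load('pics/w6.npy',allow_pickle=True).item()
g=lambda u,v,z:onz(c,(180+(u+.5)/4-.5,130+(v+.5)/4-.5),z)
Rm=R.from_euler('z',-.1235).as_matrix().T
zu=d['pos'][2]-.0665;print(zu)
loc=lambda P:(Rm@(P-d['pos']))*1000
for n,u,v,z in[('in L',272,284,.08),('in R',516,284,.08),('out L',249,259,.08),('out R',541,259,.08),('mod top L',271,421,zu+.036),('mod top R',527,421,zu+.036),('bot L',288,356,zu+.006),('bot R',516,356,zu+.006)]: print(n,loc(g(u,v,z)))
E
python3 m.py
```

```text
0.08378735047567776
in L [ 24.1449  18.5826 -70.2874]
in R [ 24.2228 -17.7703 -70.2874]
out L [ 28.0186  21.8742 -70.2874]
out R [ 28.1109 -21.3509 -70.2874]
mod top L [ 19.2787  15.2028 -30.5   ]
mod top R [ 19.3467 -15.9176 -30.5   ]
bot L [ 16.387   15.6113 -60.5   ]
bot R [ 16.458  -17.1886 -60.5   ]
```

The module hangs pitched by a few degrees after the presses: its top back edge is at y=421 and its lower edge at y=356 in the crop. The socket's inner back edge is at y=284. I'll fit its pose in the hand.

Run:
```python
from h import *
from scipy.optimize import least_squares
def fit(tag,ox,oy,sc,mod,soc):
    c=cams(tag);d=np.load(f'pics/{tag}.npy',allow_pickle=True).item();T=Rq(d['rot'])
    px=lambda q:np.array([(ox+(u+.5)/sc-.5,oy+(v+.5)/sc-.5) for u,v in q])
    M=px(mod);S=px(soc)
    obj=np.array([[.022,-.016,.036],[.022,.016,.036],[.022,-.016,.006],[.022,.016,.006]])  # tool-aligned, z up from underside
    def P(p): # p: dx,dy,dz in tool, pitch(tool y), roll(tool x)
        o=obj*[1,1,-1]; r=R.from_rotvec([p[4],p[3],0])
        return d['pos']+T.apply(r.apply(o-[0,0,-.05])+[p[0],p[1],.066+p[2]-.05])
    w=np.array([1e-3/.004,1e-3/.03,1e-3/.03])
    s=least_squares(lambda p:np.r_[(proj(c,P(p))-M).ravel(),p[2]/.003,p[3]/.2,p[4]/.05],[0]*5)
    print(tag,'mod dx dy dz mm',s.x[:3]*1000,'pitch roll deg',np.degrees(s.x[3:]),'res',s.fun[:8].round(2))
    def Q(p):
        Rm=R.from_euler('z',p[2]).as_matrix();return [Rm@[a,b,0]+[p[0],p[1],.08] for a,b in((.02325,.01725),(.02325,-.01725),(.02725,.02125),(.02725,-.02125))]
    s=least_squares(lambda p:(proj(c,Q(p))-S).ravel(),[.566,.186,-.124]);t=T.inv().apply(np.r_[s.x[:2],.08]-d['pos'])*1000
    print('   socket world',s.x,'in tool mm',t,'res',s.fun.round(2))
fit('w4',140,70,2.8,[(303,452),(480,452),(313,399),(472,399)],[(320,340),(471,339),(306,326),(485,325)])
fit('w6',180,130,4,[(271,421),(527,421),(288,356),(516,356)],[(272,284),(516,284),(249,259),(541,259)])
```

```text
w4 mod dx dy dz mm [-1.107   0.3673  1.8718] pitch roll deg [-1.4493 -0.2733] res [-0.95 -0.09  1.04  0.09  0.66 -0.05 -0.76  0.09]
   socket world [ 0.5663  0.1854 -0.1158] in tool mm [-0.6387  1.524  96.6196] res [ 1.37  0.33 -1.35  0.39  0.23 -0.39 -0.25 -0.41]
w6 mod dx dy dz mm [-1.9052  0.2267 -0.0756] pitch roll deg [-5.0929 -0.6086] res [-0.52 -0.12  0.68  0.19  0.79 -0.16 -0.98  0.08]
   socket world [ 0.5663  0.1853 -0.1218] in tool mm [ 1.0323 -0.3364 70.2853] res [ 1.68  0.05 -1.43  0.07  0.48 -0.15 -0.73 -0.12]
```

Emit:
move_arm --increments '[{"fingers": 0.01,"slide": [0.0,0.0,-0.012],"delta_rot": [0,0,0]},{"fingers": 0.01,"slide": [-0.033,0.0,-0.012],"delta_rot": [0,0,0]},{"fingers": 0.01,"slide": [-0.066,0.0,-0.012],"delta_rot": [0,0,0]},{"fingers": 0.01,"slide": [-0.066,0.0,-0.005],"delta_rot": [0,0,0]},{"fingers": 0.01,"slide": [-0.066,0.0,0.0],"delta_rot": [0,0,0]},{"fingers": 0.01,"slide": [-0.066,0.0,0.003],"delta_rot": [0,0,0]},{"fingers": 0.01,"slide": [-0.066,0.0,0.003],"delta_rot": [0,0,0]}]'

```text
clock: 10.52
tcp_pos: [0.5014, 0.1932, 0.1481]
tcp_rot: [0.0, 0.998, -0.061, -0.0]
contact_force: [0.6, 0.3, -1.2]
gripper_width: 0.0128
```

```bash
python3 f.py
```

```text
10.525 [0.5014 0.1932 0.1481] [ 0.5376 -0.4006  1.2453] [-0.0173  0.0553 -0.0048] [ 3.1415  0.0001 -0.1227] 0.012762841565645036
```

Emit:
move_arm --increments '[{"fingers": 0.01,"slide": [0.0,0.0,0.0015],"delta_rot": [0,0,0]},{"fingers": 0.01,"slide": [0.0,0.0,0.0015],"delta_rot": [0,0,0]},{"fingers": 0.03,"slide": [0.0,0.0,0.0015],"delta_rot": [0,0,0]},{"fingers": 0.03,"slide": [0.0,0.0,0.0015],"delta_rot": [0,0,0]},{"fingers": 0.03,"slide": [-0.001,0.0,0.0015],"delta_rot": [0,0,0]},{"fingers": 0.03,"slide": [-0.001,0.0,0.0005],"delta_rot": [0,0,0]},{"fingers": 0.03,"slide": [-0.001,0.0,0.0005],"delta_rot": [0,0,0]}]'

```text
clock: 11.4
tcp_pos: [0.4998, 0.1935, 0.1479]
tcp_rot: [-0.0, 0.998, -0.061, 0.0]
contact_force: [0.8, -0.4, 0.6]
gripper_width: 0.0298
```

```bash
python3 f.py
```

```text
11.4 [0.4998 0.1935 0.1479] [ 0.7985  0.3148 -0.5699] [ 0.0169 -0.0446 -0.0196] [-3.1415 -0.0002 -0.1222] 0.029807809175545763
```

Emit:
move_arm --increments '[{"fingers": 0.005,"slide": [0,0.0,0.0],"delta_rot": [0,0,0]},{"fingers": 0.005,"slide": [0,0.0,0.0],"delta_rot": [0,0,0]},{"fingers": 0.005,"slide": [0,0.0,0.0],"delta_rot": [0,0,0]},{"fingers": 0.005,"slide": [0,0.0,0.0],"delta_rot": [0,0,0]},{"fingers": 0.005,"slide": [0,0.0,-0.01],"delta_rot": [0,0,0]},{"fingers": 0.005,"slide": [0.03,0.0,-0.015],"delta_rot": [0,0,0]},{"fingers": 0.005,"slide": [0.066,0.0,-0.015],"delta_rot": [0,0,0]},{"fingers": 0.005,"slide": [0.066,0.0,-0.009],"delta_rot": [0,0,0]},{"fingers": 0.005,"slide": [0.066,0.0,-0.009],"delta_rot": [0,0,0]},{"fingers": 0.005,"slide": [0.066,0.0,-0.009],"delta_rot": [0,0,0]}]' --newtons 120

```text
clock: 12.65
tcp_pos: [0.5639, 0.1853, 0.1562]
tcp_rot: [0.0, 0.998, -0.061, -0.001]
contact_force: [-0.1, -0.3, -1.5]
gripper_width: 0.0119
```

```bash
python3 f.py
python3 - <<'E'
from h import *
st=snap('w7')
i=cv2.imread('pics/w7.png')[130:270,180:380];cv2.imwrite('pics/w7c.png',cv2.resize(i,None,fx=4,fy=4,interpolation=cv2.INTER_CUBIC))
E
```

```text
12.65 [0.5639 0.1853 0.1562] [-0.0926  0.2964  1.5156] [-0.0291 -0.0042  0.0092] [ 3.141   0.0018 -0.1219] 0.011936145355739777
```

View pics/w7c.png

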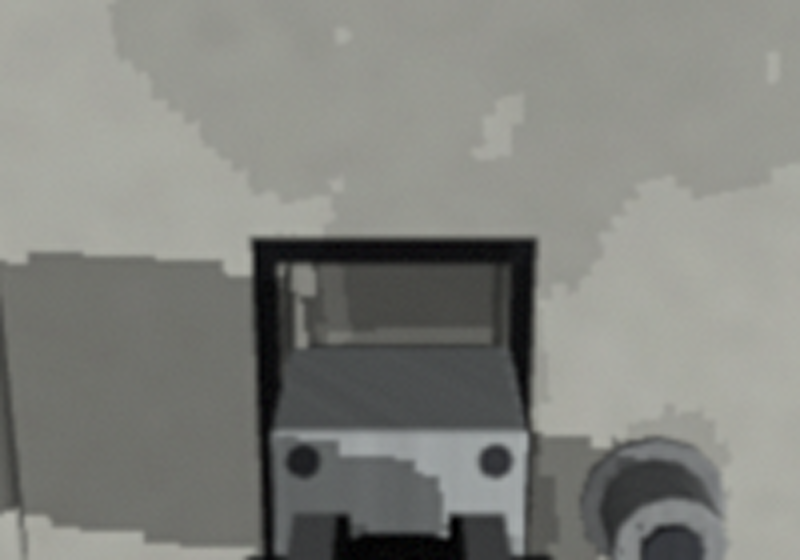

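```bash
cat > fit.py <<'E'
from h import *
from scipy.optimize import least_squares
def fit(tag,ox,oy,sc,mod,soc,dz,pf=None):
    c=cams(tag);d=np.load(f'pics/{tag}.npy',allow_pickle=True).item();T=Rq(d['rot'])
    px=lambda q:np.array([(ox+(u+.5)/sc-.5,oy+(v+.5)/sc-.5) for u,v in q])
    M=px(mod);S=px(soc)
    obj=np.array([[.022,-.016,.036],[.022,.016,.036],[.022,-.016,.006],[.022,.016,.006]])
    def P(p):
        o=obj*[1,1,-1]; r=R.from_rotvec([0,p[2],0])
        return d['pos']+T.apply(r.apply(o-[0,0,-.05])+[p[0],p[1],.066+dz-.05])
    s=least_squares(lambda p:np.r_[(proj(c,P(p))-M).ravel()],[0]*3)
    print(tag,'mod dx dy mm',s.x[:2]*1000,'pitch deg',np.degrees(s.x[2]),'res',s.fun[:8].round(2))
    def Q(p):
        Rm=R.from_euler('z',p[2]).as_matrix();return [Rm@[a,b,0]+[p[0],p[1],.08] for a,b in((.02325,.01725),(.02325,-.01725),(.02725,.02125),(.02725,-.02125))]
    s=least_squares(lambda p:(proj(c,Q(p))-S).ravel(),[.566,.186,-.124]);t=T.inv().apply(np.r_[s.x[:2],.08]-d['pos'])*1000
    print('   socket world',s.x,'in tool mm',t,'res',s.fun.round(2))
if __name__=='__main__':
  for dz in(0,.001):
    fit('w4',140,70,2.8,[(303,452),(480,452),(313,399),(472,399)],[(320,340),(471,339),(306,326),(485,325)],dz)
    fit('w7',180,130,4,[(271,429),(527,429),(291,347),(513,346)],[(276,263),(513,263),(253,240),(536,240)],dz)
E
python3 fit.py
```

```text
w4 mod dx dy mm [-0.2706  0.5016] pitch deg -1.7819076673425245 res [-1.22 -0.07  1.55 -0.01  0.24  0.06 -0.63  0.11]
   socket world [ 0.5663  0.1854 -0.1158] in tool mm [-0.6392  1.5241 96.6196] res [ 1.37  0.33 -1.35  0.39  0.23 -0.39 -0.25 -0.41]
w7 mod dx dy mm [-3.3962  0.5332] pitch deg -0.7853255321565094 res [-0.52 -0.08  1.22 -0.02 -0.56 -0.06 -0.26  0.25]
   socket world [ 0.5662  0.1853 -0.1212] in tool mm [ 2.4184 -0.3505 76.1821] res [ 1.42  0.25 -1.42  0.26  0.4  -0.31 -0.41 -0.3 ]
w4 mod dx dy mm [-0.7158  0.5019] pitch deg -1.6103299219621485 res [-1.01 -0.05  1.34  0.01  0.39  0.03 -0.77  0.08]
   socket world [ 0.5663  0.1854 -0.1158] in tool mm [-0.6392  1.5241 96.6196] res [ 1.37  0.33 -1.35  0.39  0.23 -0.39 -0.25 -0.41]
w7 mod dx dy mm [-3.8607  0.5338] pitch deg -0.6006283602092372 res [-0.32 -0.06  1.01  0.   -0.41 -0.09 -0.41  0.21]
   socket world [ 0.5662  0.1853 -0.1212] in tool mm [ 2.4184 -0.3505 76.1821] res [ 1.42  0.25 -1.42  0.26  0.4  -0.31 -0.41 -0.3 ]
```

Emit:
move_arm --increments '[{"fingers": 0.005,"slide": [0.0059,-0.0009,0.0],"delta_rot": [0,0,0]},{"fingers": 0.005,"slide": [0.0059,-0.0009,0.003],"delta_rot": [0,0,0]},{"fingers": 0.005,"slide": [0.0059,-0.0009,0.008],"delta_rot": [0,0,0]},{"fingers": 0.005,"slide": [0.0059,-0.0009,0.012],"delta_rot": [0,0,0]},{"fingers": 0.005,"slide": [0.0059,-0.0009,0.016],"delta_rot": [0,0,0]},{"fingers": 0.005,"slide": [0.0059,-0.0009,0.02],"delta_rot": [0,0,0]},{"fingers": 0.005,"slide": [0.0059,-0.0009,0.02],"delta_rot": [0,0,0]}]'

```text
clock: 13.58
tcp_pos: [0.5708, 0.1854, 0.1362]
tcp_rot: [0.0, 0.998, -0.061, -0.0]
contact_force: [-0.3, 0.1, -1.7]
gripper_width: 0.0116
```

```bash
python3 f.py
```

```text
13.575 [0.5708 0.1854 0.1362] [-0.3262 -0.0342  1.6647] [0.0381 0.0282 0.0102] [ 3.1412  0.001  -0.1223] 0.01155981350289169
```

Emit:
move_arm --increments '[{"fingers": 0.005,"slide": [0,0,0.005],"delta_rot": [0,0,0]},{"fingers": 0.005,"slide": [0,0,0.01],"delta_rot": [0,0,0]},{"fingers": 0.005,"slide": [0,0,0.014],"delta_rot": [0,0,0]},{"fingers": 0.005,"slide": [0,0,0.014],"delta_rot": [0,0,0]}]'

```text
clock: 14.08
tcp_pos: [0.5708, 0.1854, 0.1222]
tcp_rot: [0.0, 0.998, -0.061, -0.001]
contact_force: [-0.4, 0.7, -0.9]
gripper_width: 0.0119
```

```bash
python3 f.py
```

```text
14.075 [0.5708 0.1854 0.1222] [-0.5003 -0.6192  0.9054] [ 0.0238  0.0189 -0.0245] [ 3.1412  0.001  -0.1222] 0.011936856833575819
```

Emit:
move_arm --increments '[{"fingers": 0.005,"slide": [0,0,0.002],"delta_rot": [0,0,0]},{"fingers": 0.005,"slide": [0,0,0.004],"delta_rot": [0,0,0]},{"fingers": 0.005,"slide": [0,0,0.006],"delta_rot": [0,0,0]},{"fingers": 0.005,"slide": [0,0,0.007],"delta_rot": [0,0,0]},{"fingers": 0.005,"slide": [0,0,0.007],"delta_rot": [0,0,0]}]'

```text
clock: 14.7
tcp_pos: [0.5718, 0.1857, 0.1211]
tcp_rot: [-0.0, 0.998, -0.061, 0.001]
contact_force: [-11.5, -3.3, 25.1]
gripper_width: 0.0112
```

```bash
python3 f.py
```

```text
14.7 [0.5718 0.1857 0.1211] [-10.9481   4.7036 -25.1252] [-0.9347 -1.9949  0.0096] [-3.1413 -0.0011 -0.122 ] 0.011181378421446144
```

Emit:
move_arm --increments '[{"fingers": 0.005,"slide": [0,0,-0.004],"delta_rot": [0,0,0]},{"fingers": 0.005,"slide": [0,0,-0.006],"delta_rot": [0,0,0]},{"fingers": 0.03,"slide": [0,0,-0.006],"delta_rot": [0,0,0]},{"fingers": 0.03,"slide": [0,0,-0.006],"delta_rot": [0,0,0]},{"fingers": 0.03,"slide": [0,0,-0.02],"delta_rot": [0,0,0]},{"fingers": 0.03,"slide": [0,0,-0.045],"delta_rot": [0,0,0]},{"fingers": 0.0,"slide": [0,0,-0.045],"delta_rot": [0,0,0]},{"fingers": 0.0,"slide": [0,0,-0.045],"delta_rot": [0,0,0]}]' --newtons 30

```text
clock: 15.7
tcp_pos: [0.5711, 0.1855, 0.1607]
tcp_rot: [-0.0, 0.998, -0.061, 0.0]
contact_force: [-0.4, -0.3, -0.9]
gripper_width: 0.0001
```

```bash
python3 f.py
python3 - <<'E'
from h import *
st=snap('w8')
i=cv2.imread('pics/w8.png')[90:300,140:420];cv2.imwrite('pics/w8c.png',cv2.resize(i,None,fx=2.8,fy=2.8,interpolation=cv2.INTER_CUBIC))
E
```

```text
15.7 [0.5711 0.1855 0.1607] [-0.4077  0.3704  0.9233] [-0.0385 -0.0564  0.0156] [-3.1415 -0.0002 -0.1222] 0.00014128301892407885
```

View pics/w8c.png

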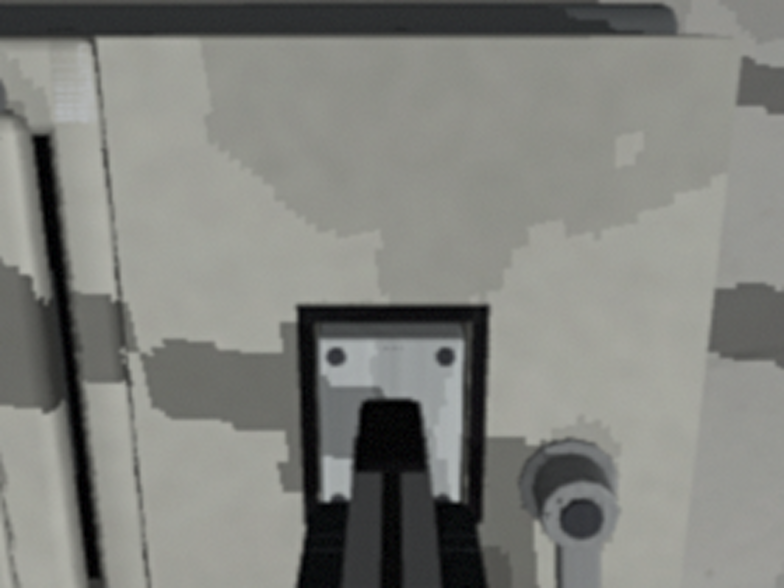

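The module sits in the pocket: its top spans x 318..466 and its back edge is at y=337, inside the frame. I'll press on the fin with closed fingers to verify the height.

Emit:
move_arm --increments '[{"fingers": 0.0,"slide": [-0.004,0,0.006],"delta_rot": [0,0,0]},{"fingers": 0.0,"slide": [-0.004,0,0.011],"delta_rot": [0,0,0]},{"fingers": 0.0,"slide": [-0.004,0,0.015],"delta_rot": [0,0,0]},{"fingers": 0.0,"slide": [-0.004,0,0.018],"delta_rot": [0,0,0]},{"fingers": 0.0,"slide": [-0.004,0,0.018],"delta_rot": [0,0,0]}]'

```text
clock: 16.38
tcp_pos: [0.568, 0.1865, 0.1483]
tcp_rot: [-0.0, 0.998, -0.061, 0.001]
contact_force: [-10.9, -3.3, 28.1]
gripper_width: -0.0002
```

```bash
python3 f.py
```

```text
16.375 [0.568  0.1865 0.1483] [-10.4079   4.5676 -28.0877] [-0.7355 -1.942  -0.0441] [-3.1407 -0.0017 -0.1221] -0.00022053214283379054
```

Emit:
move_arm --increments '[{"fingers": 0.0,"slide": [0,0,-0.03],"delta_rot": [0,0,0]},{"fingers": 0.05,"slide": [-0.01,0.005,-0.06],"delta_rot": [0,0,-0.18]},{"fingers": 0.05,"slide": [-0.03,0.015,-0.06],"delta_rot": [0,0,-0.36]},{"fingers": 0.05,"slide": [-0.05,0.025,-0.06],"delta_rot": [0,0,-0.54]},{"fingers": 0.05,"slide": [-0.07,0.035,-0.06],"delta_rot": [0,0,-0.72]},{"fingers": 0.05,"slide": [-0.093,0.048,-0.06],"delta_rot": [0,0,-0.9]},{"fingers": 0.05,"slide": [-0.093,0.048,-0.06],"delta_rot": [0,0,-1.08]},{"fingers": 0.05,"slide": [-0.093,0.048,-0.06],"delta_rot": [0,0,-1.26]},{"fingers": 0.05,"slide": [-0.093,0.048,-0.06],"delta_rot": [0,0,-1.44]},{"fingers": 0.05,"slide": [-0.093,0.048,-0.06],"delta_rot": [0,0,-1.62]},{"fingers": 0.05,"slide": [-0.093,0.048,-0.06],"delta_rot": [0,0,-1.8]},{"fingers": 0.05,"slide": [-0.093,0.048,-0.06],"delta_rot": [0,0,-1.98]},{"fingers": 0.05,"slide": [-0.093,0.048,-0.06],"delta_rot": [0,0,-2.16]},{"fingers": 0.05,"slide": [-0.093,0.048,-0.06],"delta_rot": [0,0,-2.34]},{"fingers": 0.05,"slide": [-0.093,0.048,-0.06],"delta_rot": [0,0,-2.52]},{"fingers": 0.05,"slide": [-0.093,0.048,-0.06],"delta_rot": [0,0,-2.7]},{"fingers": 0.05,"slide": [-0.093,0.048,-0.06],"delta_rot": [0,0,-2.88]},{"fingers": 0.05,"slide": [-0.093,0.048,-0.06],"delta_rot": [0,0,-3.05]},{"fingers": 0.05,"slide": [-0.093,0.048,-0.06],"delta_rot": [0,0,-3.13]}]'

```text
clock: 18.75
tcp_pos: [0.4687, 0.1496, 0.202]
tcp_rot: [-0.001, 0.065, 0.998, -0.0]
contact_force: [-0.0, -0.3, -0.5]
gripper_width: 0.0502
```

```bash
python3 f.py
python3 - <<'E'
from h import *
s,r,st=delta([.470,.150,.126],down(3.104));print(s,r,st['qpos'])
E
```

```text
18.75 [0.4687 0.1496 0.202 ] [-0.0313 -0.2648  0.5187] [ 0.0499 -0.016   0.0084] [-3.1411 -0.001   3.0112] 0.050181884182319426
[-0.0014  0.0006  0.076 ] [-0.0004 -0.0011 -0.0928] [ 0.2584 -0.0425  2.0459 -0.      1.1393 -1.1819]
```

Emit:
move_arm --increments '[{"fingers": 0.05,"slide": [-0.001,0.0005,0.03],"delta_rot": [0,0,-0.093]},{"fingers": 0.05,"slide": [-0.001,0.0005,0.06],"delta_rot": [0,0,-0.093]},{"fingers": 0.05,"slide": [-0.001,0.0005,0.076],"delta_rot": [0,0,-0.093]},{"fingers": 0.05,"slide": [-0.001,0.0005,0.076],"delta_rot": [0,0,-0.093]},{"fingers": 0.005,"slide": [-0.001,0.0005,0.076],"delta_rot": [0,0,-0.093]},{"fingers": 0.005,"slide": [-0.001,0.0005,0.076],"delta_rot": [0,0,-0.093]},{"fingers": 0.005,"slide": [-0.001,0.0005,0.076],"delta_rot": [0,0,-0.093]},{"fingers": 0.005,"slide": [-0.001,0.0005,0.076],"delta_rot": [0,0,-0.093]}]' --newtons 20

```text
clock: 19.75
tcp_pos: [0.4711, 0.1504, 0.128]
tcp_rot: [0.001, 0.02, 1.0, 0.0]
contact_force: [0.7, 0.1, 4.6]
gripper_width: 0.0117
```

```bash
python3 f.py
cat > arc.py <<'E'
from h import *
st=status.read_state();R0=Rq(st['tcp_rot']);yp=-.1219
pv=np.array([.5663,.1854])+(R.from_euler('z',yp).as_matrix()@[-.017,-.042,0])[:2]
v=st['tcp_pos'][:2]-pv;print('pivot',pv,'radius',np.hypot(*v))
q=np.arctan2(v[1],v[0])-yp-np.pi/2;q=(q+np.pi)%(2*np.pi)-np.pi;print('q now',q)
import sys
for t in np.linspace(q,float(sys.argv[1]),int(sys.argv[2])+1)[1:]:
    a=yp+np.pi/2+t;w=np.r_[pv+.076*np.array([np.cos(a),np.sin(a)]),st['tcp_pos'][2]]
    s=R0.inv().apply(w-st['tcp_pos']);print(round(t,3),s.round(4),round(q-t,3))
E
python3 arc.py -0.04 14
```

```text
19.75 [0.4711 0.1504 0.128 ] [-0.6817  0.1153 -4.6268] [-0.0158  0.0297  0.0246] [3.1408 0.0024 3.1008] 0.0117112312619413
pivot [0.5443 0.1458] radius 0.07333026476183119
q now 1.6300641259713728
1.511 [0.0019 0.0091 0.    ] 0.119
1.391 [0.0001 0.018  0.    ] 0.239
1.272 [-0.0027  0.0266  0.    ] 0.358
1.153 [-0.0066  0.0348  0.    ] 0.477
1.034 [-0.0114  0.0425  0.0001] 0.596
0.914 [-0.0171  0.0495  0.0001] 0.716
0.795 [-0.0235  0.0558  0.0001] 0.835
0.676 [-0.0307  0.0614  0.0001] 0.954
0.556 [-0.0385  0.066   0.0001] 1.074
0.437 [-0.0468  0.0696  0.0002] 1.193
0.318 [-0.0555  0.0723  0.0002] 1.312
0.199 [-0.0644  0.0739  0.0002] 1.431
0.079 [-0.0734  0.0744  0.0002] 1.551
-0.04 [-0.0825  0.0738  0.0003] 1.67
```

Emit:
move_arm --increments '[{"fingers": 0.005,"slide": [0.0,0.009,-0.002],"delta_rot": [0,0,0.12]},{"fingers": 0.005,"slide": [-0.001,0.018,-0.002],"delta_rot": [0,0,0.24]},{"fingers": 0.005,"slide": [-0.003,0.0265,-0.002],"delta_rot": [0,0,0.36]},{"fingers": 0.005,"slide": [-0.007,0.035,-0.002],"delta_rot": [0,0,0.48]},{"fingers": 0.005,"slide": [-0.0115,0.0425,-0.002],"delta_rot": [0,0,0.6]},{"fingers": 0.005,"slide": [-0.017,0.0495,-0.002],"delta_rot": [0,0,0.72]},{"fingers": 0.005,"slide": [-0.0235,0.056,-0.002],"delta_rot": [0,0,0.835]},{"fingers": 0.005,"slide": [-0.0305,0.0615,-0.002],"delta_rot": [0,0,0.954]},{"fingers": 0.005,"slide": [-0.0385,0.066,-0.002],"delta_rot": [0,0,1.074]},{"fingers": 0.005,"slide": [-0.047,0.07,-0.002],"delta_rot": [0,0,1.193]},{"fingers": 0.005,"slide": [-0.0555,0.0725,-0.002],"delta_rot": [0,0,1.312]},{"fingers": 0.005,"slide": [-0.0555,0.0725,-0.002],"delta_rot": [0,0,1.312]}]'

```text
clock: 21.25
tcp_pos: [0.5292, 0.2177, 0.1281]
tcp_rot: [0.001, 0.626, 0.78, -0.002]
contact_force: [1.8, -9.3, -0.1]
gripper_width: 0.0123
```

```bash
python3 f.py;python3 arc.py -0.06 4
```

```text
21.25 [0.5292 0.2177 0.1281] [-9.4879 -0.2111  0.1923] [-0.0292 -1.4734 -0.0203] [-3.1404  0.0047  1.7886] 0.012257097372150529
pivot [0.5443 0.1458] radius 0.07348841294682738
q now 0.3297562186088463
0.232 [ 0.0021  0.0074 -0.    ] 0.097
0.135 [ 0.0009  0.0147 -0.    ] 0.195
0.037 [-0.0009  0.0219 -0.    ] 0.292
-0.06 [-0.0035  0.0288 -0.    ] 0.39
```

Emit:
move_arm --increments '[{"fingers": 0.005,"slide": [-0.003,0.0075,0.0],"delta_rot": [0,0,0.1]},{"fingers": 0.005,"slide": [-0.004,0.0145,0.0],"delta_rot": [0,0,0.195]},{"fingers": 0.005,"slide": [-0.0055,0.022,0.0],"delta_rot": [0,0,0.29]},{"fingers": 0.005,"slide": [-0.008,0.028,0.0],"delta_rot": [0,0,0.35]},{"fingers": 0.005,"slide": [-0.008,0.028,0.0],"delta_rot": [0,0,0.35]}]'

```text
clock: 21.88
tcp_pos: [0.5533, 0.2183, 0.1279]
tcp_rot: [-0.003, 0.752, 0.659, -0.004]
contact_force: [-12.3, 0.6, 7.2]
gripper_width: 0.0118
```

```bash
python3 f.py;python3 arc.py -0.06 2
```

```text
21.875 [0.5533 0.2183 0.1279] [ -1.0319 -12.3646  -7.0717] [ 1.899  -0.2319 -0.0877] [-3.1313  0.0025  1.438 ] 0.011777643378887032
pivot [0.5443 0.1458] radius 0.07309809509498967
q now -0.0008761930166549803
-0.03 [ 0.0029  0.0022 -0.    ] 0.03
-0.06 [ 0.0028  0.0045 -0.0001] 0.059
```

Emit:
move_arm --increments '[{"fingers": 0.03,"slide": [0,0.0,0.0],"delta_rot": [0,0,0]},{"fingers": 0.03,"slide": [0,0.0,0.0],"delta_rot": [0,0,0]},{"fingers": 0.03,"slide": [0,0.0,-0.03],"delta_rot": [0,0,0]},{"fingers": 0.03,"slide": [0,0.0,-0.09],"delta_rot": [0,0,0]},{"fingers": 0.03,"slide": [0,0.0,-0.09],"delta_rot": [0,0,0]}]'

```text
clock: 22.5
tcp_pos: [0.5617, 0.2198, 0.2256]
tcp_rot: [0.002, 0.752, 0.659, 0.006]
contact_force: [-0.2, -0.4, 0.3]
gripper_width: 0.0304
```

```bash
python3 f.py
python3 - <<'E'
from h import *
s,r,st=delta([.4753,.3328,.20],down(3.0197));print(s,r,st['qpos'])
E
```

```text
22.5 [0.5617 0.2198 0.2256] [-0.4348 -0.1589 -0.3415] [0.0086 0.0097 0.011 ] [ 3.1304 -0.0055  1.4387] 0.03035084480009483
[ 0.1005 -0.1009  0.025 ] [ 0.0131  0.0046 -1.581 ] [ 0.3317  0.143   1.8059 -0.0001  1.1801  0.4639]
```

Emit:
move_arm --increments '[{"fingers": 0.06,"slide": [0.01,-0.01,0.0],"delta_rot": [0.001,0,-0.17]},{"fingers": 0.06,"slide": [0.03,-0.03,0.0],"delta_rot": [0.003,0.001,-0.34]},{"fingers": 0.06,"slide": [0.05,-0.05,0.0],"delta_rot": [0.004,0.001,-0.51]},{"fingers": 0.06,"slide": [0.07,-0.07,0.0],"delta_rot": [0.006,0.002,-0.68]},{"fingers": 0.06,"slide": [0.09,-0.09,0.0],"delta_rot": [0.007,0.003,-0.85]},{"fingers": 0.06,"slide": [0.1,-0.101,0.0],"delta_rot": [0.009,0.003,-1.02]},{"fingers": 0.06,"slide": [0.1,-0.101,0.01],"delta_rot": [0.01,0.004,-1.19]},{"fingers": 0.06,"slide": [0.1,-0.101,0.02],"delta_rot": [0.012,0.004,-1.36]},{"fingers": 0.06,"slide": [0.1,-0.101,0.025],"delta_rot": [0.013,0.005,-1.5]},{"fingers": 0.06,"slide": [0.1005,-0.101,0.025],"delta_rot": [0.013,0.005,-1.581]},{"fingers": 0.06,"slide": [0.1005,-0.101,0.025],"delta_rot": [0.013,0.005,-1.581]}]'

```text
clock: 23.88
tcp_pos: [0.4705, 0.3312, 0.1929]
tcp_rot: [-0.006, 0.061, 0.998, -0.002]
contact_force: [0.4, 0.3, -0.1]
gripper_width: 0.0598
```

```bash
python3 f.py
python3 - <<'E'
from h import *
st=snap('w9')
s,r,st=delta([.4753,.3328,.094],down(3.0197));print(s,r,st['qpos'])
c=cams('w9')
# overlay predicted tab outline, lever arm, socket, on the view
Rm=R.from_euler('z',-.1219).as_matrix();t=np.array([.4753,.3328,0])
tab=[t+Rm@[a,b,0]+[0,0,.093] for a,b in((-.015,.015),(-.015,-.015),(.029,-.015),(.029,.015))]
i=cv2.imread('pics/w9.png');j=cv2.resize(i,None,fx=1.4,fy=1.4,interpolation=cv2.INTER_CUBIC)
cv2.polylines(j,[(proj(c,tab)*1.4).astype(int)],True,(0,0,255),1)
cv2.imwrite('pics/w9b.png',j)
E
```

```text
23.875 [0.4705 0.3312 0.1929] [-0.3431  0.359   0.1215] [-0.0229 -0.0005  0.0168] [-3.1359 -0.0121  3.0188] 0.059824053223908914
[-0.0057  0.0026  0.0991] [-0.0055 -0.012  -0.0015] [ 0.5682  0.1329  1.8799  0.0037  1.1415 -0.8807]
```

View pics/w9b.png

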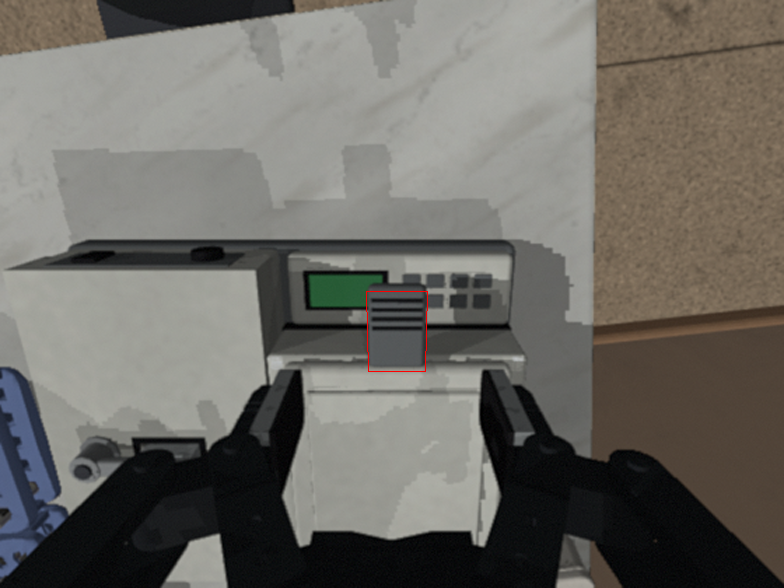

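The overlay matches the tab at (368..426, 287..371), about 1 mm off, and the lever's arm lies across the socket at about (130,460). Next I'll grip the tab.

Emit:
move_arm --increments '[{"fingers": 0.06,"slide": [-0.0048,0.0026,0.04],"delta_rot": [-0.0055,-0.012,-0.0015]},{"fingers": 0.06,"slide": [-0.0048,0.0026,0.075],"delta_rot": [-0.0055,-0.012,-0.0015]},{"fingers": 0.06,"slide": [-0.0048,0.0026,0.099],"delta_rot": [-0.0055,-0.012,-0.0015]},{"fingers": 0.06,"slide": [-0.0048,0.0026,0.099],"delta_rot": [-0.0055,-0.012,-0.0015]},{"fingers": 0.06,"slide": [-0.0048,0.0026,0.099],"delta_rot": [-0.0055,-0.012,-0.0015]}]'

```text
clock: 24.55
tcp_pos: [0.4753, 0.3335, 0.0957]
tcp_rot: [0.001, 0.06, 0.998, 0.001]
contact_force: [0.3, -0.2, 1.0]
gripper_width: 0.0597
```

```bash
python3 f.py
```

```text
24.55 [0.4753 0.3335 0.0957] [-0.3053 -0.1744 -0.9859] [-0.0098 -0.047  -0.0314] [3.1402 0.0016 3.0207] 0.05971306961001185
```

Emit:
move_arm --increments '[{"fingers": 0.02,"slide": [0,0,0.0015],"delta_rot": [0,0,0]},{"fingers": 0.02,"slide": [0,0,0.0015],"delta_rot": [0,0,0]},{"fingers": 0.02,"slide": [0,0,0.0015],"delta_rot": [0,0,0]},{"fingers": 0.02,"slide": [0,0,0.0015],"delta_rot": [0,0,0]}]' --newtons 45

```text
clock: 25.05
tcp_pos: [0.4753, 0.3329, 0.0947]
tcp_rot: [0.001, 0.06, 0.998, 0.0]
contact_force: [-0.9, -3.9, 5.8]
gripper_width: 0.029
```

```bash
python3 f.py
cat > lid.py <<'E'
from h import *
import sys
st=status.read_state();T=Rq(st['tcp_rot']);yp=-.1219
ex=np.array([np.cos(yp),np.sin(yp),0]);ey=np.array([-np.sin(yp),np.cos(yp),0]);H=np.array([.6569,.3108,.088])
g=st['tcp_pos']+T.apply([0,0,.006]);v=g-H
th=np.arctan2(v[2],-v@ex);tz=T.apply([0,0,1]);tilt=np.arctan2(-tz@ex,-tz[2])
print('lid angle',np.degrees(th),'r',np.hypot(v[2],v@ex),'y',v@ey,'tilt',np.degrees(tilt))
if len(sys.argv)>1:
    end,ft,n=map(float,sys.argv[1:])
    r=np.hypot(v[2],v@ex)
    for a in np.linspace(th,np.radians(end),int(n)+1)[1:]:
        k=(a-th)/(np.radians(end)-th);ph=tilt+k*(np.radians(ft)-tilt)
        Tn=R.from_rotvec(ey*ph)*down(np.pi+yp)   # check: tips move to -x
        p=H+v@ey*ey+r*(-np.cos(a)*ex+np.array([0,0,np.sin(a)]))-Tn.apply([0,0,.006])
        print(np.degrees(a).round(1),T.inv().apply(p-st['tcp_pos']).round(4),(T.inv()*Tn).as_rotvec().round(3),Tn.apply([0,0,1]).round(2))
E
python3 lid.py 60 25 18
```

```text
25.05 [0.4753 0.3329 0.0947] [ 0.4058 -4.0207 -5.7936] [ 0.5795  0.0894 -0.0346] [3.141  0.0021 3.0216] 0.02900165186120274
lid angle 0.23038525361763948 r 0.18291138703022872 y -0.00012893471841611206 tilt -0.11905262872281251
3.6 [-0.0005  0.     -0.0106] [0.001 0.024 0.002] [-0.02  0.   -1.  ]
6.9 [-0.0016  0.     -0.0211] [0.001 0.049 0.002] [-0.05  0.01 -1.  ]
10.2 [-0.0034  0.     -0.0316] [0.001 0.073 0.002] [-0.07  0.01 -1.  ]
13.5 [-0.0057  0.     -0.042 ] [0.    0.097 0.002] [-0.09  0.01 -1.  ]
16.8 [-0.0087  0.     -0.0522] [0.    0.122 0.002] [-0.12  0.01 -0.99]
20.2 [-0.0122  0.     -0.0622] [0.    0.146 0.002] [-0.14  0.02 -0.99]
23.5 [-0.0163  0.     -0.072 ] [0.    0.17  0.002] [-0.17  0.02 -0.99]
26.8 [-0.021   0.     -0.0816] [0.    0.195 0.002] [-0.19  0.02 -0.98]
30.1 [-0.0262  0.     -0.0908] [0.    0.219 0.002] [-0.21  0.03 -0.98]
33.4 [-0.0319  0.     -0.0998] [0.    0.244 0.002] [-0.24  0.03 -0.97]
36.8 [-0.0382 -0.     -0.1084] [0.    0.268 0.002] [-0.26  0.03 -0.96]
40.1 [-0.0449 -0.     -0.1167] [0.    0.292 0.002] [-0.28  0.03 -0.96]
43.4 [-0.0521 -0.     -0.1245] [0.    0.317 0.002] [-0.31  0.04 -0.95]
46.7 [-0.0598 -0.     -0.132 ] [0.    0.341 0.002] [-0.33  0.04 -0.94]
50.0 [-0.0679 -0.     -0.1389] [0.    0.365 0.002] [-0.35  0.04 -0.93]
53.4 [-0.0763 -0.0001 -0.1454] [0.    0.39  0.002] [-0.38  0.05 -0.93]
56.7 [-0.0852 -0.0001 -0.1514] [0.    0.414 0.002] [-0.4   0.05 -0.92]
60.0 [-0.0943 -0.0001 -0.1569] [0.    0.438 0.002] [-0.42  0.05 -0.91]
```

Emit:
move_arm --increments '[{"fingers": 0.02,"slide": [-0.0005,0,-0.0105],"delta_rot": [0,0.024,0]},{"fingers": 0.02,"slide": [-0.0015,0,-0.021],"delta_rot": [0,0.049,0]},{"fingers": 0.02,"slide": [-0.0035,0,-0.0315],"delta_rot": [0,0.073,0]},{"fingers": 0.02,"slide": [-0.0057,0,-0.042],"delta_rot": [0,0.097,0]},{"fingers": 0.02,"slide": [-0.0087,0,-0.052],"delta_rot": [0,0.122,0]},{"fingers": 0.02,"slide": [-0.012,0,-0.062],"delta_rot": [0,0.146,0]},{"fingers": 0.02,"slide": [-0.0163,0,-0.072],"delta_rot": [0,0.17,0]},{"fingers": 0.02,"slide": [-0.021,0,-0.0815],"delta_rot": [0,0.195,0]},{"fingers": 0.02,"slide": [-0.026,0,-0.091],"delta_rot": [0,0.219,0]},{"fingers": 0.02,"slide": [-0.032,0,-0.1],"delta_rot": [0,0.244,0]},{"fingers": 0.02,"slide": [-0.032,0,-0.1],"delta_rot": [0,0.244,0]}]'

```text
clock: 26.42
tcp_pos: [0.5063, 0.3291, 0.1931]
tcp_rot: [-0.122, 0.06, 0.991, 0.008]
contact_force: [-1.6, -0.2, -2.0]
gripper_width: 0.029
```

```bash
python3 f.py; python3 lid.py 60 25 9
```

```text
26.425 [0.5063 0.3291 0.1931] [ 1.0757 -0.4473  2.3229] [-0.0101  0.246  -0.059 ] [ 3.1413 -0.2445  3.0208] 0.028970026278304348
lid angle 32.948526454238404 r 0.1825714437956781 y -0.0001521841937747273 tilt 14.011395684096305
36.0 [-0.0035 -0.     -0.009 ] [0.    0.021 0.001] [-0.26  0.03 -0.96]
39.0 [-0.0074 -0.     -0.0178] [0.    0.043 0.001] [-0.28  0.03 -0.96]
42.0 [-0.0118 -0.     -0.0263] [0.    0.064 0.001] [-0.3   0.04 -0.95]
45.0 [-0.0166 -0.     -0.0347] [0.    0.085 0.001] [-0.32  0.04 -0.95]
48.0 [-0.0219 -0.     -0.0427] [0.    0.107 0.001] [-0.34  0.04 -0.94]
51.0 [-0.0276 -0.     -0.0505] [0.    0.128 0.001] [-0.36  0.04 -0.93]
54.0 [-0.0337 -0.     -0.058 ] [-0.     0.149  0.001] [-0.38  0.05 -0.92]
57.0 [-0.0401 -0.     -0.0651] [-0.     0.17   0.001] [-0.4   0.05 -0.92]
60.0 [-0.047  -0.     -0.0719] [-0.     0.192  0.001] [-0.42  0.05 -0.91]
```

Smooth so far: the grip holds and the forces are small. I'll continue to 60°.

Emit:
move_arm --increments '[{"fingers": 0.02,"slide": [-0.0035,0,-0.009],"delta_rot": [0,0.021,0]},{"fingers": 0.02,"slide": [-0.0074,0,-0.018],"delta_rot": [0,0.043,0]},{"fingers": 0.02,"slide": [-0.012,0,-0.0265],"delta_rot": [0,0.064,0]},{"fingers": 0.02,"slide": [-0.0166,0,-0.0347],"delta_rot": [0,0.085,0]},{"fingers": 0.02,"slide": [-0.022,0,-0.0427],"delta_rot": [0,0.107,0]},{"fingers": 0.02,"slide": [-0.0276,0,-0.0505],"delta_rot": [0,0.128,0]},{"fingers": 0.02,"slide": [-0.0337,0,-0.058],"delta_rot": [0,0.149,0]},{"fingers": 0.02,"slide": [-0.04,0,-0.065],"delta_rot": [0,0.17,0]},{"fingers": 0.02,"slide": [-0.047,0,-0.072],"delta_rot": [0,0.192,0]},{"fingers": 0.02,"slide": [-0.047,0,-0.072],"delta_rot": [0,0.192,0]},{"fingers": 0.02,"slide": [-0.047,0,-0.072],"delta_rot": [0,0.192,0]}]'

```text
clock: 27.8
tcp_pos: [0.5693, 0.3215, 0.2515]
tcp_rot: [-0.215, 0.059, 0.975, 0.013]
contact_force: [2.1, -1.0, -7.2]
gripper_width: 0.029
```

```bash
python3 f.py; python3 lid.py
python3 - <<'E'
from workcell import imaging
import cv2
i=imaging.get_image('scene')[200:310,110:260,::-1];cv2.imwrite('pics/s9.png',cv2.resize(i,None,fx=5,fy=5,interpolation=cv2.INTER_CUBIC))
E
```

```text
27.8 [0.5693 0.3215 0.2515] [-4.9826 -0.7487  5.6114] [ 0.0499 -0.8236 -0.001 ] [ 3.1413 -0.4344  3.0212] 0.028987658540289018
lid angle 60.121774657472756 r 0.18230861510809435 y -8.779097981033677e-05 tilt 24.889309362264225
```

View pics/s9.png

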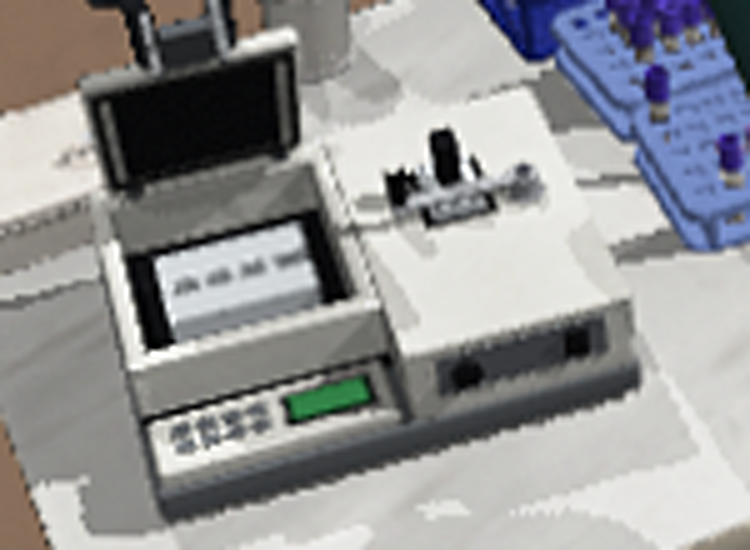

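The lid is up and held by the tab. The lever (pivot (525,178), knob (403,187)) lies across the module, just in front of its fin. I'll check both angles numerically in this view.

Run:
```python
from h import *
c=cam('scene');yp=-.1219;Rm=R.from_euler('z',yp).as_matrix();S=np.array([.5663,.1854,.08]);H=np.array([.6569,.3108,.088])
px=lambda P:((proj(c,P)-[110,200])*5+2).round(0)
print('pivot top',px([S+Rm@[-.017,-.042,.017]]),'fin top',px([S+[0,0,.042]]))
for q in(-.05,0,.05,.1,.2): print(q,'knob mid',px([S+Rm@[-.017-.076*np.sin(q),-.042+.076*np.cos(q),.030]]))
for a in(50,55,60,65,70):
    t=np.radians(a);print(a,'lid front corners',px([H+Rm@[-.155*np.cos(t),y,.155*np.sin(t)] for y in(.072,-.072)]).ravel())
```

```text
pivot top [[521. 173.]] fin top [[441. 141.]]
-0.05 knob mid [[393. 184.]]
0 knob mid [[394. 188.]]
0.05 knob mid [[396. 191.]]
0.1 knob mid [[398. 195.]]
0.2 knob mid [[403. 202.]]
50 lid front corners [ 65. 137. 324.  75.]
55 lid front corners [ 60. 114. 318.  53.]
60 lid front corners [ 54.  92. 312.  31.]
65 lid front corners [ 49.  71. 306.  11.]
70 lid front corners [ 45.  51. 300.  -9.]
```

```bash
python3 -c "
from workcell import env
print(env.close_job())"; python3 f.py
```

```text
the job is handed in; nothing more can be done
None
the job is handed in; nothing more can be done
```

The filter module is in its socket, the lever is swung shut across it, and the arm is holding the lid open by its front tab at about 60 degrees. I handed the job in at about 28 s of the 64 s allowed.

**Module:** The first attempt caught on the socket rim and tilted the module in the gripper. I set it down on the photometer's deck, gripped it again straight and put it in freely. Two contact heights (the floor of the pocket and the top of the fin) both read about 1.2 mm higher than nominal, so I took the lever shutting as the proof that it is fully home.

**Lever:** It measured 0.00 rad against a firm stop at about 12 N, and it reads about 0 within about 0.05 rad in the scene picture, which also shows it lying across the module.

**Lid:** The tab is still gripped at 29 mm opening with 45 N. The arm's position gives 60.1 degrees and the scene picture agrees to within about a degree. The wrist force while holding is about 7 N.

I touched none of the other things on the bench, though I made no separate check of their positions at the end. I viewed 14 pictures, which is over the budget of 10, mainly because of the second insertion.

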